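Ready the bed adhesive: spreader in its cup, safety cap off

ROBOT

A 7-joint arm with a two-finger parallel gripper is mounted at the origin on the work surface. World frame = base frame: x ahead of the robot, y to its left, z up, the work surface at z = 0. Lengths are in m, angles in rad, forces in N, time in s.
With the tool pointing down it reaches from about 0.425 to 0.975 m from the base axis. Payload 16.7 kg.
Tool frame: the origin (TCP) lies at the very end of the fingers, on their centre line; the grasp point (between the pads) lies 19 mm behind it; z points along the fingers, y is the direction in which the jaws open and shut (so a half turn about z gives the same grasp; the last joint's range is limited). The gripper opens to 85 mm and grips with 20 to 120 N. Pads are 22 mm wide; open, the fingers measure 114 mm over their backs; the gripper's body (76 mm by 85 mm) begins 54 mm behind the grasp point. The pads swing forward as they close: fully open they stand 13 mm farther back than shut.
Start: joints at [1.185, 0.426, 0.074, 1.606, -0.034, 1.111, -0.067], TCP at [0.158, -0.656, 0.203] pointing down, gripper open.
Joint ranges: [-2.85, 2.85], [-0.5, 2.14], [-1.23, 1.37], [0.21, 2.46], [-1.02, 4.16], [0.16, 2.05], [-2.73, 2.73]. Speed limits (rad/s): [1.89, 1.89, 2.39, 2.39, 3.01, 3.01, 3.01].

INTERFACE

Orientations are given as a rotation vector (axis times angle).
In Python, from workcell import ctrl gives the robot as it stands.
- The arm moves only by the tool step_arm, never from a script. Its argument "motion" is one flat list of numbers, 7 for each row, row after row: the shift along the tool's x, y, z scaled (see below), then the turn, a rotation vector about the tool's x, y, z scaled (see below), then the opening, from 0 (shut) to 1 (fully open). In form: [x, y, z, wx, wy, wz, gripper, x, y, z, wx, wy, wz, gripper, ...]. A call has 1 to 10 rows; each row shifts and turns the commanded pose from where the row before left it, along the tool's axes as they then stand; what a row does not reach is not made up. The controller multiplies each number of a shift by 15 cm and each number of a turn by 180 degrees. A row lasts 1/10 s, in which the tool goes at most 50 mm and 8.59 degrees, less where a joint would pass 70% of its speed; a pose out of reach is approached as far as the arm can. A call with a number of a shift or a turn outside -1 to 1 is refused whole. A call with a gripper value outside its range is refused whole. The fingers move at their own pace and stop on an object; "force" is the grip in N (left out, the last holds). Time passes only in rows, so rows that do not move let the fingers close. It gives the time, the measured TCP pose, the force and the opening at its end, in the units of the state.
- ctrl.get_obs(): the state, without advancing time (a new reading comes with each control period).
- ctrl.grab_frame(name): name is "scene" or "top" or "wrist"; returns the picture (400x640x3 uint8, red, green, blue); there is no depth.
- ctrl.calibration(name): a dict with "intrinsics" (3x3 intrinsics, pixels), "xyz" and "rotation" of the camera in the world. Camera axes: x right, y down, z forward; pixel columns grow to the right and rows downward; lengths in m; the calibration is good to about 2 mm. A picture is of the moment at which its call begins: read the wrist's pose just before it. calibration takes no time and is no camera call; for the wrist camera it gives the pose at the moment of the call.
- ctrl.close_job(): hands the job in, once; it reports no verdict.
Trained networks look in the newest picture that a camera, given by its name, has taken for a name from the list of things; names that differ only in an ending like _2 or _b are one class to them, and where a whole thing is asked for, a point or a joint stands for the part that bears it (a point fixed in the world has none). Each returns a list of dicts, best first, with "score" (0 to 1); they miss things now and then, are a little off and sometimes report something else, mostly with a low value. They report only what shows in the picture. A call takes as long as a camera call. They do not tell look-alikes from the thing itself.
- ctrl.silhouettes(camera, target): "region" (400x640 bool, what is visible of it) and "rect" ([left, top, right, bottom] in pixels, round what is visible of it).
The state is a dict: "t": time; "joint_pos": joint angles; "qvel": joint speeds; "tau": joint torques, N m; "position": TCP position; "eef_rot": TCP orientation; "force": force on the tool from outside, world axes, zero at the start; "ft_torque": the same for the moment, N m; "opening": opening from 0.0 (shut) to 1.0 (fully open).
Only numpy, scipy, OpenCV 4.12 (cv2) and the standard library are available. Lean on these libraries where they do the work, as an engineer would, in place of code of your own. Each camera call takes 0.05 s, during which the arm holds its last target.

TASK

Get the print-bed adhesive ready: take the wooden-handled spreader off its sloping rest and stand it in the empty metal cup, handle down, and let go of it. Then open the fixed adhesive bottle by its push-and-turn safety cap: press the cap down, turn it anticlockwise (seen from above) until it is free while it is down, and lift it off. Finish while still holding the cap level and straight above the bottle, at least 5 cm clear of the bottle's mouth, and leave the other things on the bench where they are.

Things in the scene. Friction and masses are not known exactly. Their poses are not given: they have to be found in the camera images.
- bottle: Grey round bottle, 74 mm across, in a black 96 x 96 mm holder screwed to the bench (cannot move; place and yaw vary). Origin: centre of the holder's underside, z up along the bottle's axis. Shoulder 60 mm across at z = 90 mm; above it the neck with bayonet catches out to 41 mm across.
- bottle_mouth (a point): Top of the bottle's mouth on its axis, 126 mm above the bench: the spring seal disc rises to here once the cap is off. Under the locked cap this point lies just above the cap's top.
- cap: White round ribbed cap, loose, 52 mm across, 30 mm high, 30 g, closed flat top, open below. Origin: centre of its open underside, z up. At the start it is locked on the bottle, origin 95.5 mm above the bottle's, x axes within 3 degrees. Its side can be gripped in any direction across; keep the fingertips 3 mm or more above its lower rim.
- cap_top (a point): Centre of the cap's top, 30 mm above its origin. Locked, the cap neither turns nor lifts. Pressed, it yields 5.5 mm against a spring (5 to 7 N), then rests on the shoulder; from 4 mm down it can turn. Turned anticlockwise from above (positive yaw) while down, it is free 45 to 135 degrees from the locked angle (aim for 75 to 90); the spring then lifts it to 4.5 mm above the locked height.
- spreader: Glue spreader, 192 mm long, 45 g: round wooden handle 12 mm thick, 155 mm long, then a dark flat rubber paddle 37 x 38 x 4 mm. Origin: centre of the handle's foot (end away from the paddle); x axis along the handle towards the paddle, y along the paddle's width. At the start it lies in the rest, rising at 45 degrees from the foot.
- spreader_foot (a point): Centre of the end face of the spreader's handle (same point as the spreader's origin).
- spreader_mid (a point): Point on the spreader's axis 100 mm from the foot: good place to grip, about its centre of mass, free on both sides while it lies in the rest.
- rest: Black printed rest, fixed (place and yaw vary), base 150 x 60 x 8 mm, origin: centre of its underside, x towards its high end. Holds the spreader at 45 degrees in its x-z plane, foot at x = -60, z = 20 mm, in two open troughs 24 mm wide: round the lowest 30 mm of the handle, and on a post 138 to 148 mm along it (top 120 mm up). Lift the spreader straight up out of it.
- cup: Round metal holder cup, loose, 0.4 kg: tube 40 mm across outside, 32 mm inside, on a 68 mm foot 8 mm thick; height 65 mm, inner floor at z = 8 mm. Origin: centre of its underside, z up. The handle fits in with 10 mm of play all round and then leans up to about 0.4 rad; the paddle does not fit.
- cup_mouth (a point): Centre of the cup's rim, 65 mm above the bench.
- glue_stick: Bystander, leave alone: white capped glue stick lying on its side, 24 mm thick, 95 mm long.
- hex_driver: Bystander, leave alone: hex driver lying flat, 170 mm long.
- bracket: Bystander, leave alone: small grey printed L-bracket, 30 x 50 x 30 mm high.
- nozzle_box: Bystander, leave alone: closed cardboard box, 60 x 90 x 35 mm high.
- wash_bottle: Bystander, leave alone: clear wash bottle, 60 mm across, 150 mm high.
- cutters: Bystander, leave alone: flush cutters lying flat, 110 mm long.
- spool_a: Bystander, leave alone: small grey filament spool lying flat, 120 mm across, 56 mm high.
Mind the look-alikes: they are no part of the job. What is shaped like the cap but pink, red or yellow is not meant.

How it is judged:
On the way, in this order (a step that is already met when the one before it is completed fails the run):
1. the spreader stands in the cup, handle down, let go (z of spreader_foot in the frame of cup between 0 and 0.025 m and horizontal distance between spreader_foot and cup below 0.02 m and angle between spreader's own x axis and vertical below 0.45 rad and angle between cup's own z axis and vertical below 0.12 rad and contact force between spreader and the arm below 0.1 N and contact force between spreader and the fingers below 0.1 N), for 0.3 s.
2. the cap is pressed down in its locked place (z of cap in the frame of bottle below 0.092 m and angle between the x axis of cap and the x axis of bottle, either way round below 0.35 rad), for 0.05 s.
3. the cap is turned free while it is on the neck (z of cap in the frame of bottle below 0.1075 m and angle between the x axis of cap and the x axis of bottle, either way round above 0.7 rad), for 0.05 s.
At the end, for the whole second after the job is handed in: Cap held still in the fingers, off the bottle, rim 40 mm or more above the mouth (126 mm up), within 35 mm of the bottle axis, level to 0.35 rad. Spreader untouched in the upright cup, handle foot within 25 mm of the cup underside, leaning under 0.45 rad. Bystanders within 30 mm (all of step 1 and z of cap in the frame of bottle above 0.166 m and horizontal distance between cap and bottle below 0.035 m and angle between cap's own z axis and vertical below 0.35 rad and contact force between cap and the fingers above 1 N and contact force between cap and bottle below 0.05 N and linear speed of cap below 0.05 m/s and horizontal distance between cap and the grasp point below 0.05 m); the arm keeps its last pose, push and grip.
It fails at once if the cup is knocked over (angle between cup's own z axis and vertical above 0.5 rad).
It fails at once if another thing on the bench is moved by more than 30 mm (distance of any of glue_stick, hex_driver, bracket, nozzle_box, wash_bottle, cutters, spool_a from where it was at the start of the episode above 0.03 m).
It also fails if it takes over 61 s, if anything falls off the work surface, if the arm or the gripper's body presses on something with over 40 N, if the wrist force passes 120 N, or if a joint passes its speed limit or range.

## Working session

There is one attempt and no reset: what is moved stays moved. The work goes in short steps, Python scripts to look and compute and a tool call to move; the robot and the scene stay as the last step left them, time stands still between calls to the robot, and variables do not carry over. Pictures are saved under pics/ and viewed, and the job is handed in when it is done.

Besides the shell and the picture viewer there is one more tool, called by a JSON object that holds its "op" and its "data". step_arm: Moves the arm, as the interface text tells. Its arguments: {"type":"object","properties":{"motion":{"type":"array","items":{"type":"number"}},"force":{"type":"number"}},"required":["motion"]}

```bash
mkdir -p pics; ls
python3 - <<'E'
from workcell import ctrl
import cv2
o=ctrl.get_obs();print(o)
for n in ["scene","top","wrist"]:
    im=ctrl.grab_frame(n);cv2.imwrite(f"pics/{n}0.png",im[:,:,::-1])
    c=ctrl.calibration(n);print(n,c)
E
```

```text
pics
{'t': 0.0, 'joint_pos': array([ 1.18550911,  0.42676724,  0.07385292,  1.60665106, -0.03408146,
        1.11080364, -0.06707794]), 'qvel': array([-0.00060299,  0.00068271,  0.00040077, -0.00126573, -0.00147536,
       -0.00202637,  0.00160181]), 'tau': array([ 1.46493807e-03, -9.49829006e+01,  3.76215175e+00, -4.63517618e+01,
        1.93476991e-02,  9.98783915e-03, -3.27900113e-05]), 'position': array([ 0.1575338 , -0.65587249,  0.20216776]), 'eef_rot': array([-3.11845495e+00, -3.69351507e-01,  4.41736881e-04]), 'force': array([ 0.20227231, -0.08982276,  0.10729648]), 'ft_torque': array([-0.02896361, -0.0378536 ,  0.02416177]), 'opening': 0.9965190895322412}
scene {'intrinsics': array([[383.82918355,   0.        , 322.25746472],
       [  0.        , 383.82918355, 196.04799315],
       [  0.        ,   0.        ,   1.        ]]), 'xyz': array([1.22095786, 0.17184633, 0.78483171]), 'rotation': array([-1.68652134, -1.89016343,  0.73506945])}
top {'intrinsics': array([[406.75812372,   0.        , 317.52372008],
       [  0.        , 406.75812372, 192.31526179],
       [  0.        ,   0.        ,   1.        ]]), 'xyz': array([0.45706509, 0.13245122, 1.15506306]), 'rotation': array([-2.14616995,  2.15255169, -0.1512647 ])}
wrist {'intrinsics': array([[339.85949871,   0.        , 317.75660917],
       [  0.        , 339.85949871, 205.2713674 ],
       [  0.        ,   0.        ,   1.        ]]), 'xyz': array([ 0.23963139, -0.63506177,  0.37377354]), 'rotation': array([ 2.2527321 , -1.77546787, -0.2960647 ])}
```

View pics/scene0.png

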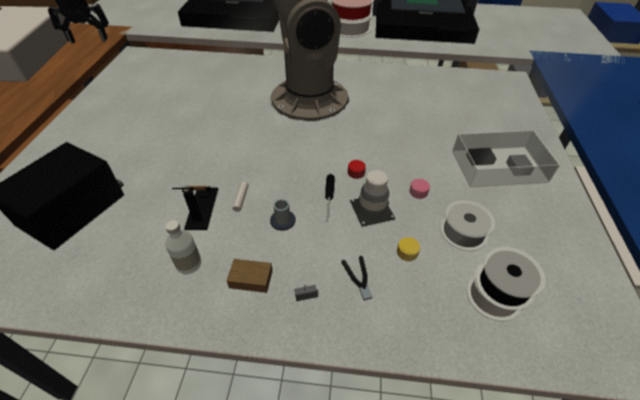

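View pics/top0.png

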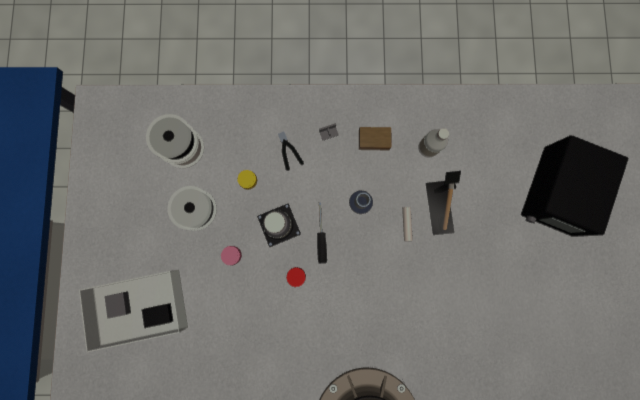

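View pics/wrist0.png

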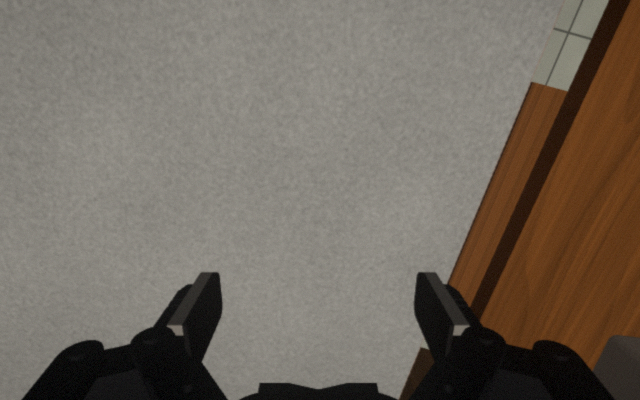

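```bash
cat > h.py <<'E'
import numpy as np, cv2
from scipy.spatial.transform import Rotation as R
from workcell import ctrl
def cal(n):
    c=ctrl.calibration(n); return c["intrinsics"],np.array(c["xyz"]),R.from_rotvec(c["rotation"]).as_matrix()
def proj(n,p,c=None):
    K,t,M=c or cal(n); q=M.T@(np.asarray(p,float)-t); return (K@q/q[2])[:2]
def ray(n,uv,c=None):
    K,t,M=c or cal(n); return t, M@np.linalg.inv(K)@np.array([uv[0],uv[1],1.])
def atz(n,uv,z,c=None):
    t,d=ray(n,uv,c); return t+d*(z-t[2])/d[2]
def tri(obs):
    A=[];b=[]
    for n,uv,c in obs:
        t,d=ray(n,uv,c); d=d/np.linalg.norm(d); P=np.eye(3)-np.outer(d,d); A.append(P);b.append(P@t)
    return np.linalg.lstsq(np.vstack(A),np.hstack(b),rcond=None)[0]
E
python3 - <<'E'
from h import *
for p in ([0,0,0],[.158,-.656,.2],[.5,0,0],[.5,.3,0]):
    print(p,proj("scene",p),proj("top",p))
for t in ["cap","bottle","spreader","rest","cup"]:
  for n in ["scene","top"]:
    for r in ctrl.silhouettes(n,t)[:3]:
        ys,xs=np.nonzero(r["region"]); print(t,n,round(r["score"],2),np.round(r["rect"]),xs.mean().round(1),ys.mean().round(1),len(xs))
print(ctrl.get_obs()["t"])
for n,(x0,y0,x1,y1) in {"scene":(170,140,440,240),"top":(220,140,480,280)}.items():
    im=ctrl.grab_frame(n)[y0:y1,x0:x1,::-1]; cv2.imwrite(f"pics/{n}1.png",cv2.resize(im,None,fx=2.9,fy=2.9,interpolation=cv2.INTER_CUBIC))
E
```

```text
[0, 0, 0] [309.46988123  97.35549033] [367.64960892 423.15347466]
[0.158, -0.656, 0.2] [94.72469437 54.78281589] [672.07491653 384.18991783]
[0.5, 0, 0] [285.98110206 195.56587469] [364.08190397 234.03711432]
[0.5, 0.3, 0] [393.79804524 205.10718136] [257.94857105 234.35580224]
cap scene 0.95 [399. 237. 421. 264.] 407.9 249.2 448
cap scene 0.8 [347. 158. 361. 179.] 356.4 169.2 286
cap scene 0.69 [410. 182. 430. 200.] 419.3 188.7 331
cap top 0.87 [263. 212. 285. 235.] 274.4 222.6 349
cap top 0.74 [282. 267. 308. 289.] 295.9 277.0 278
cap top 0.68 [218. 247. 241. 265.] 230.4 255.0 322
bottle scene 0.7 [353. 185. 396. 226.] 372.5 207.3 1125
bottle top 0.95 [257. 205. 300. 252.] 280.9 225.6 799
spreader scene 0.52 [179. 185. 206. 191.] 192.9 187.8 138
spreader top 0.72 [442. 172. 459. 230.] 449.7 193.2 364
rest scene 0.92 [184. 186. 220. 232.] 199.6 208.5 1069
rest scene 0.55 [272. 203. 299. 230.] 282.1 216.2 522
rest scene 0.55 [295. 286. 320. 305.] 306.2 292.8 312
rest top 0.59 [424. 188. 454. 235.] 438.0 208.0 911
cup scene 0.91 [269. 199. 297. 231.] 282.5 216.5 629
cup top 0.61 [352. 190. 374. 213.] 360.6 202.0 433
0.65
```

View pics/scene1.png

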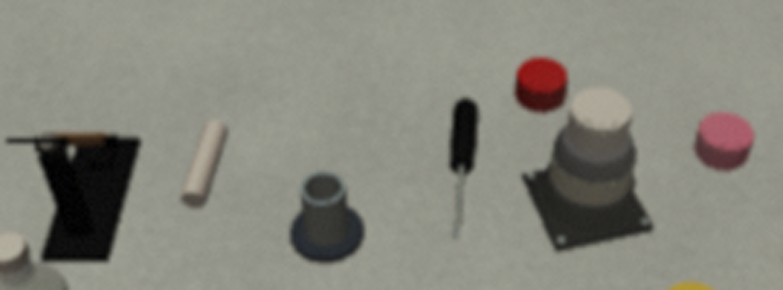

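View pics/top1.png

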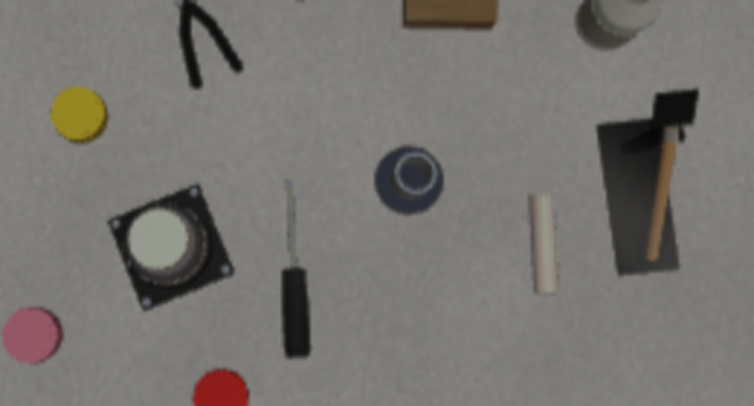

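Run:
```python
from h import *
np.set_printoptions(precision=4,suppress=True)
T=lambda x,y:(220+x/2.9-.17,140+y/2.9-.17)
S=lambda x,y:(170+x/2.9-.17,140+y/2.9-.17)
print("cap top",atz("top",T(157,238),.1255),atz("scene",S(600,110),.1255),tri([("top",T(157,238),None),("scene",S(600,110),None)]))
print("cup",atz("top",T(415,173),.065),atz("scene",S(323,187),.065),tri([("top",T(415,173),None),("scene",S(323,187),None)]))
sc=[atz("top",T(*p),.008)[:2] for p in [(197,189),(115,222),(146,302),(232,270)]]
sc=np.array(sc);print("holder",sc.mean(0),np.linalg.norm(np.diff(sc,axis=0),axis=1),[np.degrees(np.arctan2(*(sc[i+1]-sc[i])[::-1])) for i in range(3)])
r=np.array([atz("top",T(*p),.008)[:2] for p in [(598,125),(618,275),(678,269)]]);print("rest",r,np.linalg.norm(np.diff(r,axis=0),axis=1),"centre",(r[0]+r[2])/2, "yaw",np.degrees(np.arctan2(*(r[0]-r[1])[::-1])))
c=(r[0]+r[2])/2; d=r[0]-r[1]; d/=np.linalg.norm(d)
print("foot",c-.06*d,"mid",c+(-.06+.1*.7071)*d, .02+.0707)
for s,lab in[(0,'foot'),(.1,'mid'),(.155,'hend'),(.192,'tip')]:
    p=np.r_[c+(-.06+s*.7071)*d,.02+s*.7071]; a=proj("top",p);b=proj("scene",p)
    print(lab,p,(a-[219.83,139.83])*2.9,(b-[169.83,139.83])*2.9)
```

```text
cap top [0.5266 0.2418 0.1255] [0.529  0.2392 0.1255] [0.5267 0.2407 0.1235]
cup [0.5904 0.0088 0.065 ] [0.5909 0.0076 0.065 ] [0.5906 0.0081 0.0646]
holder [0.5272 0.2392] [0.0858 0.0834 0.0883] [np.float64(111.94345024471609), np.float64(-158.03802505876297), np.float64(-69.79662681640357)]
rest [[ 0.6445 -0.1789]
 [ 0.4974 -0.1923]
 [ 0.503  -0.2507]] [0.1478 0.0586] centre [ 0.5738 -0.2148] yaw 5.224290935797699
foot [ 0.514  -0.2203] mid [ 0.5844 -0.2138] 0.0907
foot [ 0.514  -0.2203  0.02  ] [649.8667 257.0576] [105.7217 137.8161]
mid [ 0.5844 -0.2138  0.0907] [663.1869 175.4099] [ 70.394  138.9979]
hend [ 0.6232 -0.2103  0.1296] [671.1712 126.469 ] [ 47.6566 139.7585]
tip [ 0.6492 -0.2079  0.1558] [676.8351  91.751 ] [ 30.7498 140.3241]
```

```bash
cat >> h.py <<'E'
np.set_printoptions(precision=4,suppress=True)
def tool(xaz,tilt=0,az=0):
    """down tool with x axis azimuth xaz(deg); then tilt about world axis so tool z leans by tilt toward azimuth az"""
    a=np.radians(xaz); x=np.array([np.cos(a),np.sin(a),0]); z=np.array([0,0,-1.]); y=np.cross(z,x)
    M=np.c_[x,y,z]
    # rotate z(down) toward az direction
    b=np.radians(az); ax=np.cross([0,0,-1.],[np.cos(b),np.sin(b),0])
    return R.from_rotvec(ax*np.radians(tilt)).as_matrix()@M
def delta(p,M,p0=None,M0=None):
    o=ctrl.get_obs()
    if p0 is None:p0=o["position"]
    if M0 is None:M0=R.from_rotvec(o["eef_rot"]).as_matrix()
    d=M0.T@(np.asarray(p)-p0)/.15; w=R.from_matrix(M0.T@M).as_rotvec()/np.pi
    print("shift units",d,"|mm|",np.linalg.norm(d)*150,"turn units",w,"deg",np.linalg.norm(w)*180); return d,w
def log():
    import json
    o=ctrl.get_obs(); open("log.jsonl","a").write(json.dumps([list(map(float,o[k])) for k in("joint_pos","position","eef_rot")])+"\n")
    print("t",round(o["t"],2),"q",o["joint_pos"],"p",o["position"],"z",R.from_rotvec(o["eef_rot"]).as_matrix()[:,2],"x",R.from_rotvec(o["eef_rot"]).as_matrix()[:,0],"F",o["force"],"op",round(o["opening"],3))
E
python3 - <<'E'
from h import *
log(); delta([.584,-.214,.32],tool(5.2))
E
```

```text
t 0.75 q [ 1.1855  0.4261  0.0739  1.606  -0.0341  1.1108 -0.0671] p [ 0.1577 -0.6563  0.2029] z [ 0.  0. -1.] x [0.9724 0.2335 0.    ] F [-0.2236  0.5035 -0.1516] op 0.999
shift units [ 3.4523 -2.2034 -0.7803] |mm| 625.3820691883121 turn units [-0.     -0.      0.0461] deg 8.304490819819623
```

{"op": "step_arm", "data": {"motion": [0.1,-0.06,-0.078,0,0,0,1,0.23,-0.147,-0.078,0,0,0,1,0.23,-0.147,-0.078,0,0,0,1,0.23,-0.147,-0.078,0,0,0,1,0.23,-0.147,-0.078,0,0,0,1,0.23,-0.147,-0.078,0,0,0,1,0.23,-0.147,-0.078,0,0,0,1,0.23,-0.147,-0.078,0,0,0,1,0.23,-0.147,-0.078,0,0,0,1,0.23,-0.147,-0.078,0,0,0,1], "force": 40}}

```text
t: 1.75
position: [0.4269, -0.3764, 0.3212]
eef_rot: [3.119, 0.37, 0.001]
force: [-0.4, -0.2, 0.4]
opening: 1.005
```

Run:
```python
from h import *
log(); delta([.584,-.214,.32],tool(5.2))
```

```text
t 1.75 q [ 0.711   0.1722 -0.1174  1.6882  0.021   1.2815 -0.7451] p [ 0.4269 -0.3764  0.3212] z [ 0.0007 -0.0006 -1.    ] x [0.9722 0.2341 0.0006] F [-0.4074 -0.2493  0.3904] op 1.005
shift units [ 1.2716 -0.8075  0.0084] |mm| 225.9536724294837 turn units [ 0.0002 -0.0002  0.0463] deg 8.339834499040668
```

{"op": "step_arm", "data": {"motion": [0.22,-0.14,0,0,0,0.016,1,0.22,-0.14,0,0,0,0.015,1,0.22,-0.14,0,0,0,0.015,1,0.22,-0.14,0,0,0,0,1,0.22,-0.14,0,0,0,0,1,0.16,-0.1,0,0,0,0,1]}}

```text
t: 2.35
position: [0.5975, -0.2302, 0.3206]
eef_rot: [-3.138, -0.147, -0.001]
force: [1.4, -0.5, 0.7]
opening: 0.998
```

Run:
```python
from h import *
log()
import json,itertools
from scipy.optimize import least_squares
D=[json.loads(l) for l in open("log.jsonl")]
Q=np.array([d[0] for d in D]);P=np.array([d[1] for d in D]);W=[R.from_rotvec(d[2]) for d in D]
res=[]
for s in itertools.product([1,-1],repeat=7):
    if s[1]<0 : continue
    f=[R.from_euler("ZYZYZYZ",[q*t for q,t in zip(qq,s)]) for qq in Q]
    # best const right factor + left yaw
    def e(v):
        L=R.from_euler("z",v[0]);C=R.from_rotvec(v[1:4])
        return np.concatenate([((L*a*C).inv()*w).as_rotvec() for a,w in zip(f,W)])
    b=min((least_squares(e,[y,c,0,0.]) for y in(0,np.pi/2,3.1) for c in (0,)),key=lambda r:r.cost)
    res.append((b.cost,s,b.x))
res.sort(key=lambda r:r[0])
for r in res[:8]:print(r)
im=ctrl.grab_frame("wrist");cv2.imwrite("pics/w2.png",im[:,:,::-1])
```

```text
t 2.35 q [ 0.4357  0.3023 -0.218   1.5265  0.0659  1.3192 -1.2662] p [ 0.5975 -0.2302  0.3206] z [ 0.0009  0.0004 -1.    ] x [0.9956 0.0934 0.0009] F [ 1.3988 -0.5075  0.7485] op 0.998Traceback (most recent call last):
  File "<stdin>", line 10, in <module>
  File "scipy/spatial/transform/_rotation.pyx", line 1413, in scipy.spatial.transform._rotation.Rotation.from_euler
ValueError: Expected axis specification to be a non-empty string of upto 3 characters, got ZYZYZYZ
```

```bash
cat > fit.py <<'E'
from h import *
import json,itertools
from scipy.optimize import least_squares
D=[json.loads(l) for l in open("log.jsonl")]
Q=np.array([d[0] for d in D]);P=np.array([d[1] for d in D]);W=[R.from_rotvec(d[2]) for d in D]
AX="zyzyzyz"
def rot(q,s,n=7):
    r=R.identity()
    for i in range(n): r=r*R.from_euler(AX[i],q[i]*s[i])
    return r
if __name__=="__main__":
    res=[]
    for s in itertools.product([1,-1],repeat=7):
        if s[1]<0 : continue
        f=[rot(q,s) for q in Q]
        def e(v):
            L=R.from_euler("z",v[0]);C=R.from_rotvec(v[1:4])
            return np.concatenate([((L*a*C).inv()*w).as_rotvec() for a,w in zip(f,W)])
        b=min((least_squares(e,[y,.1,.1,.1]) for y in(0,np.pi/2,3.1,-1.57)),key=lambda r:r.cost)
        res.append((b.cost,s,b.x))
    res.sort(key=lambda r:r[0])
    for r in res[:8]:print(r)
E
python3 fit.py
python3 - <<'E'
from h import *
im=ctrl.grab_frame("wrist");cv2.imwrite("pics/w2.png",im[:,:,::-1])
E
```

```text
(np.float64(7.214084656492477e-32), (-1, 1, -1, 1, -1, 1, -1), array([ 6.2832, -0.    , -0.    ,  1.5708]))
(np.float64(0.008327463872057518), (-1, 1, -1, 1, 1, 1, -1), array([-0.6556, -0.0198, -0.0457,  0.9102]))
(np.float64(0.025035070856875355), (-1, 1, -1, -1, 1, 1, 1), array([-1.3894,  0.2925,  3.1977, -0.0537]))
(np.float64(0.027048046230225973), (1, 1, 1, 1, 1, 1, 1), array([ 2.728 , -0.0008,  0.0008,  0.7802]))
(np.float64(0.043545938258733916), (1, 1, 1, 1, -1, 1, 1), array([ 1.7831, -0.0026, -0.0463, -0.16  ]))
(np.float64(0.04361978935534851), (-1, 1, -1, -1, -1, 1, 1), array([ 5.0694, -0.5471, -3.074 ,  0.0513]))
(np.float64(0.051402763044098215), (1, 1, 1, -1, -1, 1, -1), array([-2.2828,  2.7392,  1.6604, -0.0643]))
(np.float64(0.07809001435176055), (1, 1, 1, -1, 1, 1, -1), array([-2.5717,  2.4625,  2.0181,  0.0137]))
```

View pics/w2.png

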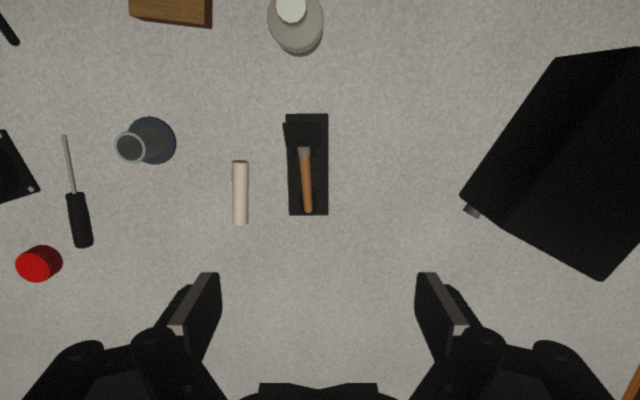

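```bash
cat > kin.py <<'E'
from fit import *
S=(-1,1,-1,1,-1,1,-1)
def A(q):
    r2=rot(q,S,2).as_matrix();r3=rot(q,S,3).as_matrix();r4=rot(q,S,4).as_matrix();r6=rot(q,S,6).as_matrix();r5=rot(q,S,5).as_matrix();r1=rot(q,S,1).as_matrix()
    # h, shoulder x-off, L1, elbow off, L2, elbow off2, L3, wrist off
    return np.c_[[0,0,1],r1[:,0],r3[:,2],r3[:,0],r4[:,2],r4[:,0],r6[:,2],r6[:,0]]
def fitp(mask):
    M=np.vstack([A(q)[:,mask] for q in Q]);b=P.ravel()
    x,_,rk,sv=np.linalg.lstsq(M,b,rcond=None);return x,np.abs(M@x-b).max(),sv
if __name__=="__main__":
    print(len(Q))
    for m in ([0,2,4,6],[0,2,3,4,6],[0,2,3,4,5,6],[0,1,2,4,6],[0,2,4,6,7],[0,1,2,3,4,5,6,7]): print(m,*fitp(m))
E
python3 kin.py; python3 -c "
from h import *
for p in ([.514,-.2203,.02],[.5844,-.2138,.0907],[.6492,-.2079,.1558]):print(proj('wrist',p))
"
```

```text
3
[0, 2, 4, 6] [-86.8895   0.3269   0.6143 -87.0604] 0.06570714262559268 [3.0067 1.7132 0.1575 0.0003]
[0, 2, 3, 4, 6] [-89.488    0.314    0.0604   0.5589 -89.6708] 0.06506478006914623 [3.0851 2.3346 0.1596 0.0807 0.0003]
[0, 2, 3, 4, 5, 6] [-105.773     0.3559    0.0793    0.585     0.1396 -106.0611] 0.07060757158196479 [3.4587 2.4482 0.1757 0.0808 0.0791 0.0003]
[0, 1, 2, 4, 6] [-67.3768   0.1587   0.2852   0.4499 -67.5339] 0.06407533917021044 [3.0069 2.4272 0.2162 0.1438 0.0003]
[0, 2, 4, 6, 7] [-88.0507   0.3167   0.5912 -88.2238  -0.0256] 0.06564653465858705 [3.0069 2.4333 0.1584 0.1117 0.0003]
[0, 1, 2, 3, 4, 5, 6, 7] [-81.9765   0.2176   0.3902   0.0653   0.5331   0.2315 -82.2976   0.1463] 0.06023270661419153 [3.459  3.4523 0.2558 0.1588 0.1188 0.0783 0.0777 0.0003]
[309.0991 210.9722]
[307.42   175.7288]
[305.1491 126.301 ]
```

```bash
cat > kin.py <<'E'
from fit import *
S=(-1,1,-1,1,-1,1,-1)
def cols(q):
    r=[rot(q,S,n).as_matrix() for n in range(8)]
    # h, a1(x), d2(y), L1, d4(y), L2, d6(y), L3
    return np.c_[[0,0,1],r[1][:,0],r[2][:,1],r[3][:,2],r[4][:,1],r[5][:,2],r[6][:,1],r[6][:,2]]
if __name__=="__main__":
    print(len(Q))
    M=np.array([cols(q) for q in Q])
    for s in itertools.product([1,-1],repeat=3):
        b=np.array([.317,.081,.1925*s[0],.4,.1685*s[1],.4,.1363*s[2]])
        r=P-M[:,:,:7]@b
        l=np.einsum('ij,ij->i',r,M[:,:,7]); print(s,l,np.abs(r-l[:,None]*M[:,:,7]).max())
E
python3 kin.py
```

```text
3
(1, 1, 1) [0.2956 0.2795 0.2896] 0.5363919050377663
(1, 1, -1) [0.2956 0.2795 0.2896] 0.2698377103077336
(1, -1, 1) [0.3059 0.2727 0.2681] 0.20873895623000246
(1, -1, -1) [0.3059 0.2727 0.2681] 0.06987183331974099
(-1, 1, 1) [0.2956 0.2795 0.2899] 0.18736689270319073
(-1, 1, -1) [0.2956 0.2795 0.2899] 0.10880458928073207
(-1, -1, 1) [0.3059 0.2727 0.2684] 0.16645636773278455
(-1, -1, -1) [0.3059 0.2727 0.2684] 0.4266525252613731
```

{"op": "step_arm", "data": {"motion": [0,0,0,0,0,-0.047,1,0,0,0,0,0,-0.047,1,0,0,0,0,0,-0.047,1,0,0,0,0,0,-0.047,1,0,0,0,0,0,-0.047,1,0,0,0,0,0,-0.047,1,0,0,0,0,0,-0.047,1,0,0,0,0,0,-0.047,1,0,0,0,0,0,-0.047,1,0,0,0,0,0,-0.047,1]}}

```text
t: 3.4
position: [0.5956, -0.2326, 0.3206]
eef_rot: [2.217, 2.225, -0.0]
force: [-0.5, -0.7, -0.5]
opening: 0.999
```

```bash
python3 -c "
from h import *
log()"
```

```text
t 3.4 q [ 0.6104  0.3231 -0.4438  1.5173  0.1411  1.3324  0.157 ] p [ 0.5956 -0.2326  0.3206] z [ 0.0004 -0.0004 -1.    ] x [-0.0035  1.     -0.0004] F [-0.4981 -0.6964 -0.4762] op 0.999
```

{"op": "step_arm", "data": {"motion": [0,0,0,0,0,-0.047,1,0,0,0,0,0,-0.047,1,0,0,0,0,0,-0.047,1,0,0,0,0,0,-0.047,1,0,0,0,0,0,-0.047,1,0,0,0,0,0,-0.047,1,0,0,0,0,0,-0.047,1,0,0,0,0,0,-0.047,1,0,0,0,0,0,-0.047,1,0,0,0,0,0,-0.047,1]}}

```text
t: 4.4
position: [0.5956, -0.2327, 0.3206]
eef_rot: [0.142, 3.138, -0.001]
force: [0.3, -0.9, -0.4]
opening: 0.999
```

```bash
python3 -c "
from h import *
log(); g=np.array([.5844,-.2138,.0907]); M=tool(185.2,15,5.2); print(M)
for h in(.12,0): delta(g+.019*M[:,2]+[0,0,h],M)"
```

```text
t 4.4 q [ 0.7886  0.3644 -0.6928  1.5063  0.2358  1.3553  1.5577] p [ 0.5956 -0.2327  0.3206] z [ 0.0003 -0.0007 -1.    ] x [-0.9959  0.0906 -0.0004] F [ 0.3379 -0.8944 -0.4112] op 0.999
[[-0.962  -0.0906  0.2578]
 [-0.0875  0.9959  0.0235]
 [-0.2588  0.     -0.9659]]
shift units [0.0539 0.1249 0.8549] |mm| 129.84496706383152 turn units [-0.0078 -0.083  -0.0574] deg 18.221727396434638
shift units [0.0542 0.1254 1.6549] |mm| 249.0758990717286 turn units [-0.0078 -0.083  -0.0574] deg 18.221727396434638
```

{"op": "step_arm", "data": {"motion": [0.018,0.042,0.2,-0.0026,-0.0277,-0.0191,1,0.018,0.042,0.2,-0.0026,-0.0277,-0.0191,1,0.018,0.042,0.2,-0.0026,-0.0277,-0.0191,1,0,0,0.2,0,0,0,1,0,0,0,0,0,0,1]}}

```text
t: 4.9
position: [0.6019, -0.2125, 0.1981]
eef_rot: [-0.12, 2.882, 0.019]
force: [-0.0, -0.6, 0.4]
opening: 0.997
```

```bash
python3 -c "
from h import *
log(); g=np.array([.5844,-.2138,.0907]); M=tool(185.2,15,5.2)
delta(g+.019*M[:,2]+[0,0,0.0],M)
im=ctrl.grab_frame('wrist');cv2.imwrite('pics/w3.png',im[:,:,::-1])
for p in ([.514,-.2203,.02],[.5844,-.2138,.0907],[.6492,-.2079,.1558]):print(proj('wrist',p))"
```

```text
t 4.9 q [ 0.9162  0.3334 -0.7522  1.8599  0.2063  0.7949  1.7474] p [ 0.6019 -0.2125  0.1981] z [ 0.2538  0.0238 -0.967 ] x [-0.9636 -0.0803 -0.2549] F [-0.0009 -0.5851  0.3737] op 0.997
shift units [ 0.2951 -0.0006  0.7895] |mm| 126.42746972761744 turn units [ 0.0002 -0.0013 -0.0023] deg 0.4842174123400279
[315.3892  25.9053]
[316.0562 136.763 ]
[316.6491 253.9031]
```

View pics/w3.png

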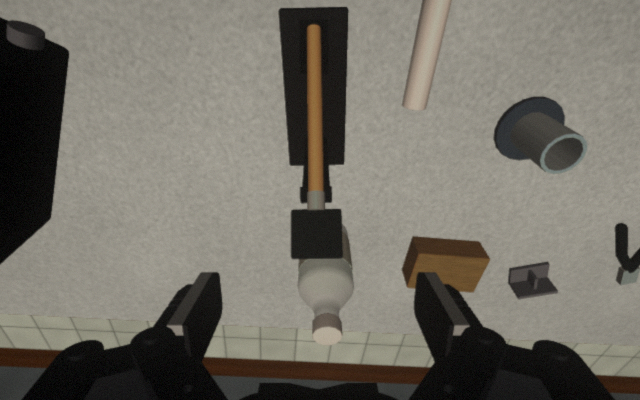

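{"op": "step_arm", "data": {"motion": [0.075,0,0.2,0,0,0,1,0.075,0,0.2,0,0,0,1,0.075,0,0.2,0,-0.0013,-0.0023,1,0.07,0,0.19,0,0,0,1,0,0,0,0,0,0,0,0,0,0,0,0,0,0,0,0,0,0,0,0,0,0,0,0,0,0,0,0,0,0,0,0,0,0,0], "force": 40}}

```text
t: 5.85
position: [0.5927, -0.2145, 0.0763]
eef_rot: [-0.13, 2.871, 0.014]
force: [0.8, 0.7, -1.2]
opening: 0.143
```

```bash
python3 -c "
from h import *
log(); g=np.array([.5844,-.2138,.0907]); M=tool(185.2,15,5.2)
delta(g+.019*M[:,2]+[0,0,0.0],M)
im=ctrl.grab_frame('wrist');cv2.imwrite('pics/w4.png',im[:,:,::-1])"
```

```text
t 5.85 q [ 0.8335  0.4627 -0.6536  1.9892  0.36    0.5459  1.6422] p [ 0.5927 -0.2145  0.0763] z [ 0.2633  0.0218 -0.9645] x [-0.9605 -0.0878 -0.2642] F [ 0.8396  0.7464 -1.2382] op 0.143
shift units [0.0279 0.01   0.0198] |mm| 5.347771227859137 turn units [-0.0007  0.0018  0.0001] deg 0.3421637710121428
```

View pics/w4.png

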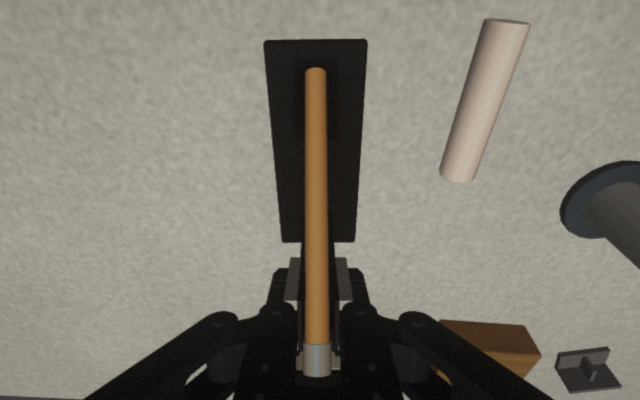

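{"op": "step_arm", "data": {"motion": [-0.03,0,-0.11,0,0,0,0,-0.06,0,-0.22,0,0,0,0,-0.08,0,-0.3,0,0,0,0,-0.08,0,-0.3,0,0,0,0,-0.08,0,-0.3,0,0,0,0,0,0,0,0,0,0,0]}}

```text
t: 6.5
position: [0.594, -0.2145, 0.2731]
eef_rot: [-0.131, 2.865, 0.009]
force: [0.8, 0.6, -0.0]
opening: -0.001
```

```bash
cat > kin.py <<'E'
from fit import *
S=(-1,1,-1,1,-1,1,-1)
def cols(q,names):
    r=[rot(q,S,n).as_matrix() for n in range(8)]
    return np.array([[0,0,1.] if n=="h" else r[int(n[0])][:,"xyz".index(n[1])] for n in names]).T
if __name__=="__main__":
    print(len(Q))
    for names in (["h","3z","5z","6z"],["h","1x","1y","3z","5z","6z"],["h","3z","3x","3y","5z","5x","5y","6z","6x","6y"],["h","1x","1y","2y","3z","3x","3y","5z","5x","5y","6z","6x","6y"],["h","1x","2y","3z","4y","5z","6y","6z"],["h","1x","2y","3z","4y","4x","3x","5z","6y","6z","6x"]):
        M=np.vstack([cols(q,names) for q in Q]);x,_,rk,sv=np.linalg.lstsq(M,P.ravel(),rcond=None)
        print(dict(zip(names,x.round(4))),"res",np.abs(M@x-P.ravel()).max(),sv.min())
E
python3 -c "
from h import *
log()
im=ctrl.grab_frame('wrist');cv2.imwrite('pics/w5.png',im[:,:,::-1])"; python3 kin.py
```

```text
t 6.5 q [ 0.995   0.2448 -0.8082  1.7977  0.1236  0.912   1.8247] p [ 0.594  -0.2145  0.2731] z [ 0.2696  0.0187 -0.9628] x [-0.9587 -0.0888 -0.2701] F [ 0.7916  0.5901 -0.0264] op -0.001
8
{'h': np.float64(0.011), '3z': np.float64(0.7356), '5z': np.float64(0.4348), '6z': np.float64(0.2916)} res 0.0728101194130476 0.2710402703474874
{'h': np.float64(0.3253), '1x': np.float64(0.0139), '1y': np.float64(-0.0619), '3z': np.float64(0.5539), '5z': np.float64(0.4909), '6z': np.float64(0.4152)} res 0.01239410375265948 0.1544672063893537
{'h': np.float64(0.2142), '3z': np.float64(0.5306), '3x': np.float64(-0.0149), '3y': np.float64(-0.056), '5z': np.float64(0.4838), '5x': np.float64(-0.0228), '5y': np.float64(-0.0031), '6z': np.float64(0.3021), '6x': np.float64(-0.0162), '6y': np.float64(-0.0031)} res 0.008135853012370853 3.334893536640582e-16
{'h': np.float64(0.2837), '1x': np.float64(-0.0), '1y': np.float64(-0.014), '2y': np.float64(-0.014), '3z': np.float64(0.5546), '3x': np.float64(-0.0), '3y': np.float64(-0.0358), '5z': np.float64(0.4935), '5x': np.float64(-0.0), '5y': np.float64(-0.0002), '6z': np.float64(0.3678), '6x': np.float64(-0.0), '6y': np.float64(-0.0002)} res 7.771561172376096e-16 1.9181338973473306e-16
{'h': np.float64(0.2837), '1x': np.float64(0.0), '2y': np.float64(-0.0281), '3z': np.float64(0.5546), '4y': np.float64(-0.0358), '5z': np.float64(0.4935), '6y': np.float64(-0.0004), '6z': np.float64(0.3678)} res 6.661338147750939e-16 0.13562721358256707
{'h': np.float64(0.2837), '1x': np.float64(0.0), '2y': np.float64(-0.0281), '3z': np.float64(0.5546), '4y': np.float64(-0.0358), '4x': np.float64(-0.0), '3x': np.float64(-0.0), '5z': np.float64(0.4935), '6y': np.float64(-0.0004), '6z': np.float64(0.3678), '6x': np.float64(0.0)} res 8.881784197001252e-16 0.07013194464189511
```

View pics/w5.png

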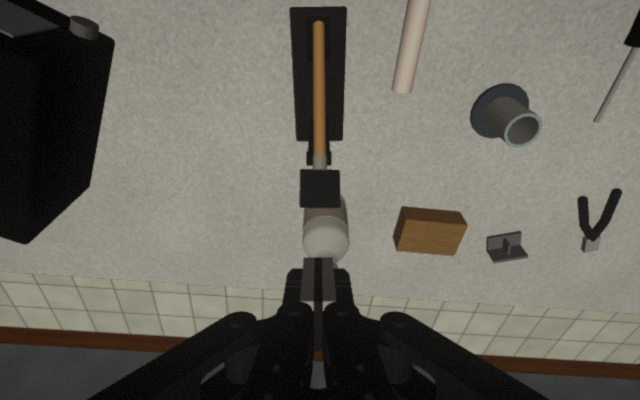

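Run:
```python
from h import *
import json
o=ctrl.get_obs();K,t,C=cal("wrist");M=R.from_rotvec(o["eef_rot"]).as_matrix()
tc=M.T@(t-o["position"]);Cc=M.T@C; print("cam in tool",tc,Cc)
for z in(0,-.019,-.04): print(z,proj("wrist",o["position"]+M[:,2]*z),proj("wrist",o["position"]+M[:,2]*z+M[:,1]*.006))
L=[json.loads(l) for l in open("log.jsonl")]
for k,im in((6,"w4"),(5,"w3"),(7,"w5")):
    p=np.array(L[k][1]);m=R.from_rotvec(L[k][2]).as_matrix(); c=(K,p+m@tc,m@Cc)
    for q in ([.514,-.2203,.02],[.5844,-.2138,.0907],[.6236,-.2103,.1296],[.6492,-.2079,.1558]):print(im,proj("wrist",q,c))
im=cv2.imread("pics/w4.png")[230:400,200:440];cv2.imwrite("pics/w4c.png",cv2.resize(im,None,fx=3.2,fy=3.2,interpolation=cv2.INTER_CUBIC))
```

```text
cam in tool [ 0.0826  0.0015 -0.1712] [[ 0.0001 -0.9458 -0.3246]
 [ 1.      0.0002 -0.0002]
 [ 0.0003 -0.3246  0.9458]]
0 [315.1162 245.9038] [325.9215 245.906 ]
-0.019 [314.8275 262.4562] [326.7701 262.4588]
-0.04 [314.4284 285.3383] [327.9431 285.3414]
w4 [317.8497  72.9224]
w4 [317.7337 252.4446]
w4 [317.4112 369.3622]
w4 [317.421  455.8641]
w3 [315.0889  28.5908]
w3 [315.8342 139.8655]
w3 [316.1424 208.8019]
w3 [316.511  257.6865]
w5 [319.2979  24.1925]
w5 [319.0203 114.6441]
w5 [318.7294 169.133 ]
w5 [318.6482 207.004 ]
```

View pics/w4c.png

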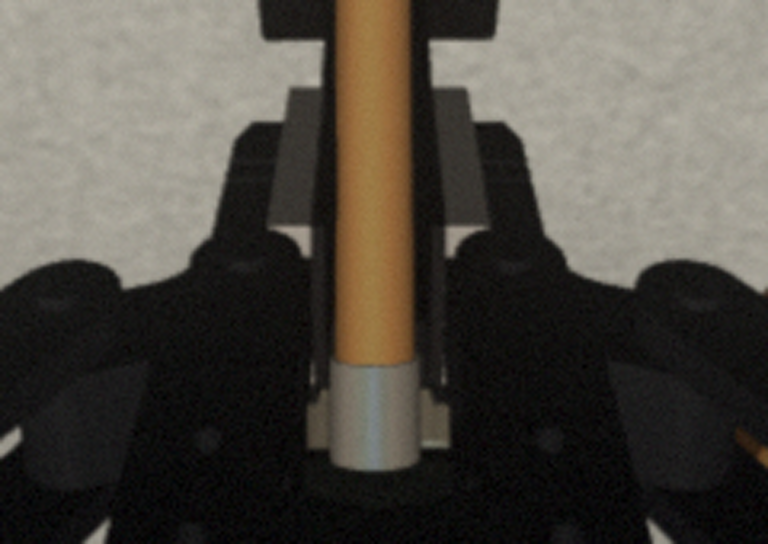

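```bash
cat > ik.py <<'E'
from kin import *
NM=["h","2y","3z","4y","5z","6y","6z"];VV=np.array([.2837,-.0281,.5546,-.0358,.4935,-.0004,.3678])
LO=np.array([-2.85,-.5,-1.23,.21,-1.02,.16,-2.73]);HI=np.array([2.85,2.14,1.37,2.46,4.16,2.05,2.73])
def fk(q): return cols(q,NM)@VV, (rot(q,S,7)*R.from_euler("z",np.pi/2)).as_matrix()
def ik(p,M,q0,reg=.01):
    q0=np.clip(q0,LO+1e-3,HI-1e-3)
    def e(q):
        pp,m=fk(q); return np.r_[(pp-p)*10,R.from_matrix(m.T@M).as_rotvec()*3,reg*(q-q0)]
    r=least_squares(e,q0,bounds=(LO,HI)); pp,m=fk(r.x)
    return r.x,np.linalg.norm(pp-p),np.degrees(np.linalg.norm(R.from_matrix(m.T@M).as_rotvec()))
E
python3 - <<'E'
from ik import *
o=ctrl.get_obs();q=o["joint_pos"];print(fk(q)[0]-o["position"])
g=np.array([.5844,-.2138,.0907]); M=tool(185.2,15,5.2); 
delta(g+.019*M[:,2],M)
off=np.array([0,0,.0])
# path after grasp: lift .2, then go to cup with rotation psi
a=np.radians(5.2); ry=np.array([-np.sin(a),np.cos(a),0])
for T0 in (0,15):
  M=tool(185.2,T0,5.2); h=np.array([.7071*np.cos(a),.7071*np.sin(a),.7071])
  for psi in range(-150,151,30):
    q,_,_=ik(g+[0,0,.2]+.019*M[:,2],M,o["joint_pos"])
    ok=True;out=[]
    for k in np.linspace(0,1,9):
        Rk=R.from_euler("z",np.radians(psi*k)).as_matrix()@R.from_rotvec(-ry*np.pi/4*k).as_matrix()
        Mk=Rk@M; gp=(1-k)*(g+[0,0,.2])+k*np.array([.5906,.0081,.108+.13])
        q,e,d=ik(gp+.019*Mk[:,2],Mk,q); out.append(max(e*1000,d))
    gp=np.array([.5906,.0081,.108]);q2,e,d=ik(gp+.019*Mk[:,2],Mk,q)
    print(T0,psi,np.round(out,1),q.round(2),"place",round(e*1000,1),round(d,1),q2.round(2))
E
```

```text
[ 0.     -0.0001 -0.    ]
shift units [0.3723 0.0158 1.2627] |mm| 197.48199800451297 turn units [-0.0014  0.0027  0.0002] deg 0.5557387875244156
0 -150 [0. 0. 0. 0. 0. 0. 0. 0. 0.] [-0.08  0.73 -0.32  1.31  0.38  1.91 -1.38] place 0.0 0.0 [-0.08  0.86 -0.31  1.37  0.4   1.74 -1.44]
0 -120 [0. 0. 0. 0. 0. 0. 0. 0. 0.] [-0.12  0.63 -0.44  1.51  0.65  1.77 -1.12] place 0.0 0.0 [-0.13  0.77 -0.42  1.58  0.69  1.61 -1.23]
0 -90 [0. 0. 0. 0. 0. 0. 0. 0. 0.] [-0.09  0.49 -0.58  1.78  0.89  1.54 -0.89] place 0.0 0.0 [-0.12  0.66 -0.54  1.85  0.98  1.42 -1.07]
0 -60 [0. 0. 0. 0. 0. 0. 0. 0. 0.] [ 0.06  0.32 -0.73  2.05  1.1   1.22 -0.65] place 0.0 0.0 [-0.02  0.54 -0.67  2.13  1.31  1.18 -0.95]
0 -30 [0. 0. 0. 0. 0. 0. 0. 0. 0.] [ 0.35  0.13 -0.85  2.27  1.32  0.71 -0.36] place 0.0 0.0 [ 0.26  0.45 -0.82  2.36  1.77  0.9  -0.83]
0 0 [0.  0.  0.  0.  0.  0.  0.  0.  5.5] [ 1.05  0.12 -1.23  2.33  1.69  0.16 -0.11] place 0.0 0.0 [ 0.92  0.6  -1.23  2.42  2.23  0.63 -0.43]
0 30 [0.  0.  0.  0.  0.  0.  0.  0.  9.5] [ 1.24  0.32 -1.23  2.16 -0.51  0.34  2.73] place 12.7 5.1 [ 1.12  0.61 -1.1   2.
[... 1580 characters left out ...]
.24  2.73] place 24.0 12.1 [ 1.29  0.9  -1.23  2.17 -0.06  0.16  2.73]
15 60 [ 0.   0.   0.   0.   0.  12.7 24.7 34.3 41.1] [ 1.14  0.71 -1.23  1.85 -0.15  0.78  2.73] place 39.5 12.0 [ 1.2   1.01 -1.23  2.07  0.2   0.37  2.73]
15 90 [ 0.   0.   0.   0.   7.8 21.8 32.  38.2 40.9] [ 0.94  0.92 -1.23  1.52  0.01  1.31  2.73] place 39.7 25.9 [ 0.98  1.07 -1.23  1.71  0.24  1.02  2.73]
15 120 [ 0.   0.   0.   0.  18.3 31.8 40.4 45.  48.8] [ 0.69  1.12 -1.23  1.19  0.03  1.83  2.73] place 47.0 39.2 [ 0.75  1.21 -1.23  1.39  0.25  1.57  2.73]
15 150 [ 0.   0.   0.   9.6 29.1 42.6 51.1 58.7 70.7] [ 0.56  1.22 -1.23  1.13 -0.01  2.05  2.73] place 69.5 50.5 [ 0.54  1.37 -1.23  1.13  0.18  2.05  2.73]
```

Run:
```python
from ik import *
g=np.array([.5844,-.2138,.0905]); M=tool(185.2,10,5.2); 
d,w=delta(g+.019*M[:,2]+[0,0,.05],M)
delta(g+.019*M[:,2],M,p0=g+.019*M[:,2]+[0,0,.05],M0=M)
```

```text
shift units [0.2947 0.0143 0.9422] |mm| 148.09562344111458 turn units [-0.0014  0.0305  0.0002] deg 5.496810003826606
shift units [ 0.0579 -0.      0.3283] |mm| 50.00000000000001 turn units [0. 0. 0.] deg 0.0
```

{"op": "step_arm", "data": {"motion": [0,0,0,-0.0014,0.0305,0,1,0.03,0,0.12,0,0,0,1,0.03,0,0.12,0,0,0,1,0.03,0,0.12,0,0,0,1,0.03,0,0.12,0,0,0,1,0,0,0,0,0,0,1,0,0,0,0,0,0,1]}}

```text
t: 7.25
position: [0.5856, -0.2141, 0.1919]
eef_rot: [-0.136, 2.969, 0.017]
force: [0.8, 0.4, -0.1]
opening: 1.005
```

Run:
```python
from ik import *
log()
g=np.array([.5844,-.2138,.0905]); M=tool(185.2,10,5.2); 
d,w=delta(g+.019*M[:,2],M)
```

```text
t 7.25 q [ 0.9033  0.3601 -0.7602  1.8285  0.2489  0.8965  1.7173] p [ 0.5856 -0.2141  0.1919] z [ 0.1677  0.0193 -0.9857] x [-0.9815 -0.0899 -0.1687] F [ 0.7998  0.442  -0.119 ] op 1.005
shift units [ 0.1212 -0.0005  0.7919] |mm| 120.17480600587388 turn units [ 0.0013 -0.0016  0.0002] deg 0.3694191085005194
```

{"op": "step_arm", "data": {"motion": [0.03,0,0.2,0.0013,-0.0016,0,1,0.03,0,0.2,0,0,0,1,0.03,0,0.2,0,0,0,1,0.03,0,0.192,0,0,0,1,0,0,0,0,0,0,1,0,0,0,0,0,0,1]}}

```text
t: 7.85
position: [0.5892, -0.2139, 0.0731]
eef_rot: [-0.136, 2.963, 0.011]
force: [0.5, 0.0, 1.1]
opening: 0.996
```

Run:
```python
from ik import *
log()
g=np.array([.5844,-.2138,.0905]); M=tool(185.2,10,5.2); 
d,w=delta(g+.019*M[:,2],M)
```

```text
t 7.85 q [ 0.8126  0.498  -0.6694  1.929   0.4003  0.6758  1.5955] p [ 0.5892 -0.2139  0.0731] z [ 0.1742  0.0152 -0.9846] x [-0.9805 -0.0899 -0.1749] F [0.5329 0.0023 1.0771] op 0.996
shift units [0.0113 0.0037 0.0067] |mm| 2.0430710298165526 turn units [-0.0002  0.0004  0.0002] deg 0.09062118294201708
```

{"op": "step_arm", "data": {"motion": [0.01,0,0.03,0,0,0,0,0,0,0,0,0,0,0,0,0,0,0,0,0,0,0,0,0,0,0,0,0,0,0,0,0,0,0,0,0,0,0,0,0,0,0,0,0,0,0,0,0,0,0,0,0,0,0,0,0,0,0,0,0,0,0,0,0,0,0,0,0,0,0], "force": 60}}

```text
t: 8.85
position: [0.5879, -0.2143, 0.0677]
eef_rot: [-0.135, 2.963, 0.01]
force: [-4.7, -0.3, 9.5]
opening: 0.084
```

Run:
```python
from ik import *
log()
im=ctrl.grab_frame('wrist')[200:400,180:460,::-1];cv2.imwrite('pics/w6.png',cv2.resize(im,None,fx=2.8,fy=2.8,interpolation=cv2.INTER_CUBIC))
im=ctrl.grab_frame('scene')[130:240,150:300,::-1];cv2.imwrite('pics/s6.png',cv2.resize(im,None,fx=4,fy=4,interpolation=cv2.INTER_CUBIC))
```

```text
t 8.85 q [ 0.8093  0.5033 -0.664   1.9347  0.4075  0.6658  1.5899] p [ 0.5879 -0.2143  0.0677] z [ 0.1737  0.0145 -0.9847] x [-0.9806 -0.0896 -0.1743] F [-4.7234 -0.3391  9.5237] op 0.084
```

View pics/w6.png

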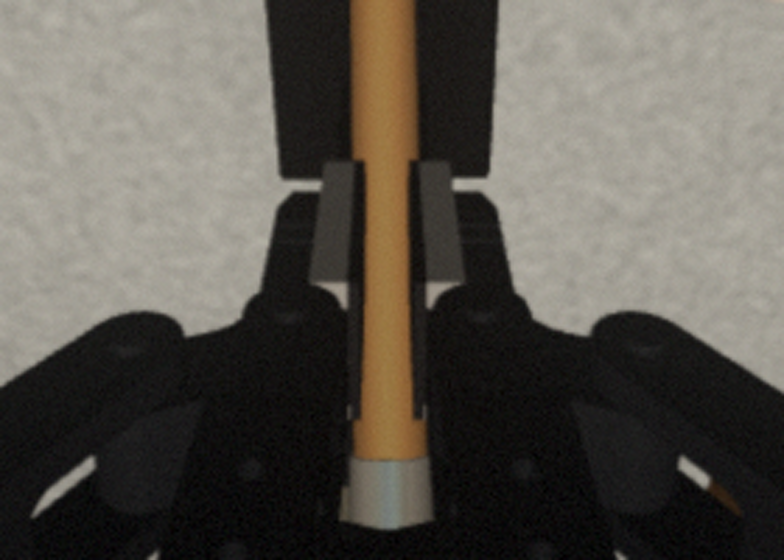

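View pics/s6.png

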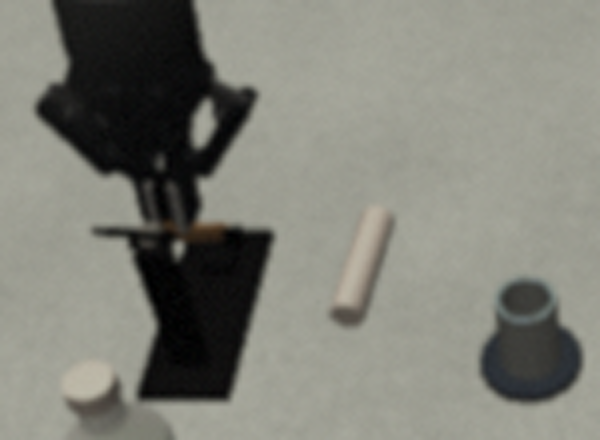

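{"op": "step_arm", "data": {"motion": [-0.009,0,-0.05,0,0,0,0,-0.018,0,-0.1,0,0,0,0,-0.027,0,-0.15,0,0,0,0,-0.036,0,-0.2,0,0,0,0,0,0,0,0,0,0,0]}}

```text
t: 9.45
position: [0.5904, -0.2143, 0.1484]
eef_rot: [-0.136, 2.958, 0.007]
force: [0.6, 0.3, -0.9]
opening: 0.084
```

Run:
```python
from ik import *
log()
im=ctrl.grab_frame('wrist')[:,:,::-1];cv2.imwrite('pics/w7.png',im)
```

```text
t 9.45 q [ 0.8732  0.4076 -0.7355  1.8724  0.3082  0.8042  1.6685] p [ 0.5904 -0.2143  0.1484] z [ 0.1791  0.0129 -0.9837] x [-0.9796 -0.0903 -0.1795] F [ 0.5823  0.2894 -0.8818] op 0.084
```

View pics/w7.png

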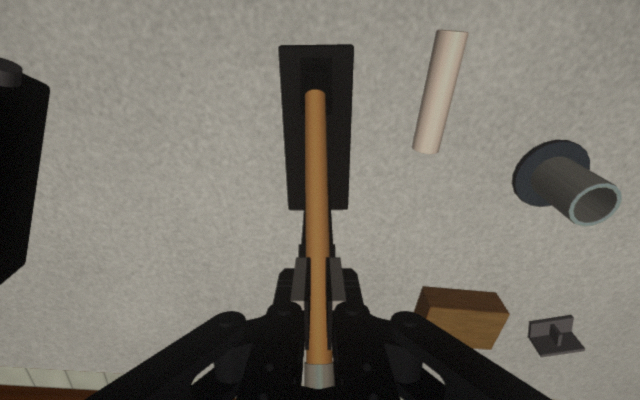

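Run:
```python
from ik import *
K,t,C=cal("wrist");o=ctrl.get_obs();M=R.from_rotvec(o["eef_rot"]).as_matrix();p=o["position"]
L=[json.loads(l) for l in open("log.jsonl")][-2]
p0=np.array(L[1]);M0=R.from_rotvec(L[2]).as_matrix()
a=np.radians(5.2);f=np.array([.514,-.2203,.02]);h=np.array([.7071*np.cos(a),.7071*np.sin(a),.7071])
ft=M0.T@(f-p0);ht=M0.T@h;print("foot tool",ft,"dir",ht)
print(proj("wrist",p+M@ft))
for s in(.1,.14,.155):print(s,proj("wrist",p+M@(ft+s*ht)))
# foot depth via length unknown; rotate dir about tool y through grasp by dth
gs=ft+ht*(((np.array([0,0,-.019])-ft)@ht)); print("closest s",(np.array([0,0,-.019])-ft)@ht,gs)
for dth in range(-8,9,2):
    r=R.from_rotvec([0,np.radians(dth),0]).as_matrix(); print(dth,proj("wrist",p+M@(gs+r@(ft-gs))),proj("wrist",p+M@(gs+r@(ft+.14*ht-gs))))
```

```text
foot tool [0.0813 0.0008 0.0341] dir [-0.8195 -0.001  -0.573 ]
[316.6318  91.1345]
0.1 [316.2003 267.8387]
0.14 [315.9849 356.0242]
0.155 [315.8961 392.3987]
closest s 0.09702591751857913 [ 0.0018  0.0007 -0.0215]
-8 [316.7055 105.7303] [315.9156 357.033 ]
-6 [316.6883 102.0075] [315.9331 356.966 ]
-4 [316.6703  98.3309] [315.9504 356.773 ]
-2 [316.6515  94.7049] [315.9677 356.4578]
0 [316.6318  91.1345] [315.9849 356.0242]
2 [316.6112  87.6249] [316.0019 355.4761]
4 [316.5897  84.1821] [316.0188 354.8174]
6 [316.5672  80.8125] [316.0355 354.052 ]
8 [316.5438  77.5229] [316.052 353.184]
```

```bash
cat > plan.py <<'E'
from ik import *
FT=np.array([.0813,.0008,.0341]);HT=np.array([-.8195,-.001,-.573]);HT/=np.linalg.norm(HT)
def rows(p,M,targets,q):
    """targets list of (p,M); prints row numbers rounded & simulated"""
    for i,(pt,Mt) in enumerate(targets):
        d=(M.T@(pt-p)/.15).round(3); w=(R.from_matrix(M.T@Mt).as_rotvec()/np.pi).round(4)
        p=p+M@d*.15; M=M@R.from_rotvec(w*np.pi).as_matrix()
        q2,e,dg=ik(p,M,q); print(", ".join(f"{v:g}" for v in [*d,*w]),"| mm",round(np.linalg.norm(d)*150,1),"deg",round(np.linalg.norm(w)*180,2),"dq%",(np.abs(q2-q)/(.07*np.array([1.89,1.89,2.39,2.39,3.01,3.01,3.01]))).max().round(2),"ik",round(e*1000,1),round(dg,1)); q=q2
    return p,M,q
E
python3 - <<'E'
from plan import *
o=ctrl.get_obs();p=o["position"];M=R.from_rotvec(o["eef_rot"]).as_matrix();q=o["joint_pos"]
h=M@HT; ax=np.cross(h,[0,0,1]);ax/=np.linalg.norm(ax); M1=R.from_rotvec(ax*np.arccos(h[2])).as_matrix()@M
psi=-100; Mf=R.from_euler("z",np.radians(psi)).as_matrix()@M1
print("final z",Mf[:,2],"x",Mf[:,0],"handle",Mf@HT)
w=R.from_matrix(M.T@Mf).as_rotvec();print("turn deg",np.degrees(np.linalg.norm(w)))
f0=p+M@FT;f1=np.array([.5906,.0081,.11]);print("foot0",f0)
N=15;T=[]
for k in range(1,N+1):
    s=k/N; Mk=M@R.from_rotvec(w*s).as_matrix(); f=f0+(f1-f0)*s; f[2]=f0[2]+(f1[2]-f0[2])*s+.05*np.sin(np.pi*s)
    T.append((f-Mk@FT,Mk)); print(k,"h",(Mk@HT).round(2),"tcp",T[-1][0].round(3),"z",Mk[:,2].round(2))
pf,MF,qf=rows(p,M,T,q);print(qf,pf)
E
```

```text
final z [-0.0703 -0.8165 -0.573 ] x [ 0.0479  0.571  -0.8195] handle [0. 0. 1.]
turn deg 107.07735734457364
foot0 [ 0.5157 -0.2204  0.0984]
1 h [0.68 0.02 0.74] tcp [ 0.593 -0.205  0.16 ] z [ 0.22 -0.05 -0.98]
2 h [ 0.64 -0.02  0.76] tcp [ 0.595 -0.195  0.174] z [ 0.25 -0.11 -0.96]
3 h [ 0.61 -0.06  0.79] tcp [ 0.597 -0.185  0.187] z [ 0.27 -0.18 -0.94]
4 h [ 0.57 -0.09  0.82] tcp [ 0.598 -0.175  0.199] z [ 0.29 -0.25 -0.92]
5 h [ 0.52 -0.11  0.85] tcp [ 0.599 -0.164  0.209] z [ 0.29 -0.32 -0.9 ]
6 h [ 0.47 -0.13  0.87] tcp [ 0.598 -0.152  0.217] z [ 0.29 -0.39 -0.87]
7 h [ 0.42 -0.14  0.9 ] tcp [ 0.598 -0.139  0.224] z [ 0.28 -0.46 -0.84]
8 h [ 0.36 -0.15  0.92] tcp [ 0.597 -0.126  0.227] z [ 0.26 -0.52 -0.81]
9 h [ 0.31 -0.15  0.94] tcp [ 0.596 -0.112  0.229] z [ 0.23 -0.58 -0.78]
10 h [ 0.25 -0.14  0.96] tcp [ 0.595 -0.097  0.228] z [ 0.2  -0.64 -0.74]
11 h [ 0.2  -0.12  0.97] tcp [ 0.593 -0.081  0.225] z [ 0.16 -0.69 -0.71]
12 h [ 0.14 -0.1   0.98] tcp [ 0.592 -0.064  0.22 ] z [ 0.11 -0.73 -0.67]
13 h [ 0.09 -0.07  0.99] tcp [ 0.59  -0.047  0.213] z [ 0.05 -0.77 -0.64]
14 h [ 0.0
[... 772 characters left out ...]
3.8 deg 7.15 dq% 0.94 ik 0.0 0.0
0.051, 0.054, -0.059, 0.0204, -0.012, 0.0318 | mm 14.2 deg 7.14 dq% 0.85 ik 0.0 0.0
0.067, 0.05, -0.055, 0.0203, -0.012, 0.0319 | mm 15.0 deg 7.14 dq% 0.78 ik 0.0 0.0
0.082, 0.043, -0.054, 0.0204, -0.012, 0.0318 | mm 16.1 deg 7.14 dq% 0.72 ik 0.0 0.0
0.097, 0.035, -0.053, 0.0203, -0.012, 0.0319 | mm 17.4 deg 7.14 dq% 0.67 ik 0.0 0.0
0.107, 0.025, -0.056, 0.0204, -0.012, 0.0318 | mm 18.5 deg 7.14 dq% 0.62 ik 0.0 0.0
0.117, 0.014, -0.059, 0.0204, -0.012, 0.0319 | mm 19.8 deg 7.15 dq% 0.58 ik 0.0 0.0
0.122, -0, -0.064, 0.0203, -0.012, 0.0318 | mm 20.7 deg 7.13 dq% 0.54 ik 0.0 0.0
[-0.2225  0.6388 -0.4386  1.694   0.8844  1.6979 -1.0534] [ 0.5883 -0.0104  0.1962]
```

{"op": "step_arm", "data": {"motion": [-0.044,0.06,-0.088,0.02,-0.012,0.032,0,-0.035,0.06,-0.088,0.02,-0.012,0.032,0,-0.027,0.06,-0.088,0.017,-0.01,0.027,0,-0.017,0.06,-0.086,0.017,-0.01,0.027,0,-0.005,0.06,-0.08,0.017,-0.01,0.027,0,0.006,0.06,-0.075,0.017,-0.01,0.027,0,0.021,0.06,-0.07,0.02,-0.012,0.032,0,0.036,0.057,-0.063,0.02,-0.012,0.032,0,0.051,0.054,-0.06,0.02,-0.012,0.032,0,0.067,0.05,-0.055,0.02,-0.012,0.032,0]}}

```text
t: 10.5
position: [0.5887, -0.0984, 0.2278]
eef_rot: [1.164, 2.285, -0.619]
force: [-0.1, -0.3, -0.4]
opening: 0.084
```

```bash
cat > p2.py <<'E'
from plan import *
import sys
def fin(M,az):
    h=M@HT; ax=np.cross(h,[0,0,1]);n=np.linalg.norm(ax)
    M1=R.from_rotvec(ax/n*np.arctan2(n,h[2])).as_matrix()@M
    cur=np.degrees(np.arctan2(M1[1,2],M1[0,2])); return R.from_euler("z",np.radians(az-cur)).as_matrix()@M1
def go(N,f1,az,bump=0):
    o=ctrl.get_obs();p=o["position"];M=R.from_rotvec(o["eef_rot"]).as_matrix();q=o["joint_pos"]
    Mf=fin(M,az);w=R.from_matrix(M.T@Mf).as_rotvec();f0=p+M@FT;print("foot0",f0,"turn",np.degrees(np.linalg.norm(w)),"handle now",M@HT)
    T=[]
    for k in range(1,N+1):
        s=k/N; Mk=M@R.from_rotvec(w*s).as_matrix(); T.append((f0+(f1-f0)*s+[0,0,bump*np.sin(np.pi*s)]-Mk@FT,Mk))
    return rows(p,M,T,q)
E
python3 - <<'E'
from p2 import *
log(); print(go(6,np.array([.5906,.0081,.11]),-95)[2])
E
```

```text
t 10.5 q [ 0.1075  0.2857 -0.5404  1.9828  0.9284  1.1763 -0.2867] p [ 0.5887 -0.0984  0.2278] z [ 0.2238 -0.594  -0.7727] x [-0.5105  0.6039 -0.6121] F [-0.1223 -0.3498 -0.4335] op 0.084
foot0 [ 0.5555 -0.0691  0.1515] turn 40.76773110339191 handle now [ 0.2892 -0.1551  0.9446]
0.071, 0.049, -0.028, 0.0194, -0.0119, 0.0301 | mm 13.6 deg 6.79 dq% 0.75 ik 0.0 0.0
0.079, 0.043, -0.036, 0.0194, -0.0119, 0.0301 | mm 14.5 deg 6.79 dq% 0.68 ik 0.0 0.0
0.085, 0.035, -0.042, 0.0195, -0.0118, 0.0301 | mm 15.2 deg 6.8 dq% 0.61 ik 0.0 0.0
0.091, 0.027, -0.05, 0.0194, -0.0119, 0.0301 | mm 16.1 deg 6.79 dq% 0.56 ik 0.0 0.0
0.095, 0.016, -0.056, 0.0194, -0.0119, 0.0301 | mm 16.7 deg 6.79 dq% 0.52 ik 0.0 0.0
0.098, 0.006, -0.063, 0.0195, -0.0118, 0.0302 | mm 17.5 deg 6.81 dq% 0.48 ik 0.0 0.0
[-0.2422  0.6343 -0.41    1.6945  0.8733  1.6868 -1.0463]
```

{"op": "step_arm", "data": {"motion": [0.071,0.049,-0.028,0.0194,-0.0119,0.0301,0,0.079,0.043,-0.036,0.0194,-0.0119,0.0301,0,0.085,0.035,-0.042,0.0195,-0.0118,0.0301,0,0.091,0.027,-0.05,0.0194,-0.0119,0.0301,0,0.095,0.016,-0.056,0.0194,-0.0119,0.0301,0,0.098,0.006,-0.063,0.0195,-0.0118,0.0302,0,0,0,0,0,0,0,0]}}

```text
t: 11.2
position: [0.588, -0.008, 0.1927]
eef_rot: [1.722, 1.589, -0.903]
force: [-0.7, 0.1, -1.0]
opening: 0.085
```

Run:
```python
from p2 import *
log(); go(4,np.array([.5906,.0081,.0115]),-95)
for n,(x0,y0,x1,y1) in {"scene":(200,60,440,240),"top":(260,140,460,270)}.items():
    im=ctrl.grab_frame(n)[y0:y1,x0:x1,::-1]; cv2.imwrite(f"pics/{n}8.png",cv2.resize(im,None,fx=3,fy=3,interpolation=cv2.INTER_CUBIC))
im=ctrl.grab_frame('wrist')[:,:,::-1];cv2.imwrite('pics/w8.png',im)
o=ctrl.get_obs();p=o["position"];M=R.from_rotvec(o["eef_rot"]).as_matrix()
for s in (0,.1,.155,.192): print(s,*[proj(n,p+M@(FT+s*HT)) for n in("scene","top","wrist")])
print("cup",*[proj(n,[.5906,.0081,.065]) for n in("scene","top","wrist")])
```

```text
t 11.2 q [-0.2322  0.6428 -0.4287  1.6925  0.8784  1.693  -1.0498] p [ 0.588  -0.008   0.1927] z [-0.0723 -0.8156 -0.5741] x [ 0.0422  0.5726 -0.8188] F [-0.665   0.1348 -1.0137] op 0.085
foot0 [0.5897 0.0107 0.1065] turn 0.3923139661462968 handle now [ 0.0059 -0.0018  1.    ]
0.127, 0.002, 0.094, -0.0001, -0.0001, 0.0005 | mm 23.7 deg 0.09 dq% 0.22 ik 0.0 0.0
0.128, 0.002, 0.094, -0, -0.0001, 0.0006 | mm 23.8 deg 0.11 dq% 0.24 ik 0.0 0.0
0.127, 0.001, 0.095, -0.0001, -0.0001, 0.0005 | mm 23.8 deg 0.09 dq% 0.24 ik 0.0 0.0
0.128, 0.001, 0.094, -0.0001, -0.0001, 0.0005 | mm 23.8 deg 0.09 dq% 0.25 ik 0.0 0.0
0 [280.1662 191.8072] [365.2499 197.7269] [317.9601  93.9988]
0.1 [276.9584 161.1044] [370.336 192.151] [317.9053 269.3046]
0.155 [274.9495 141.8772] [373.6096 188.5621] [317.8668 392.6056]
0.192 [273.4831 127.842 ] [376.0438 185.8935] [317.8363 490.2594]
cup [281.4446 204.2476] [363.1896 199.4285] [319.8983  30.9032]
```

View pics/scene8.png

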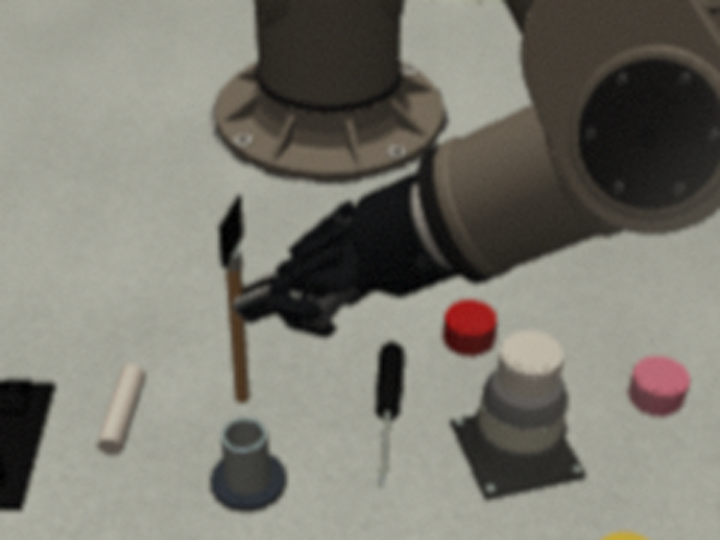

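View pics/w8.png

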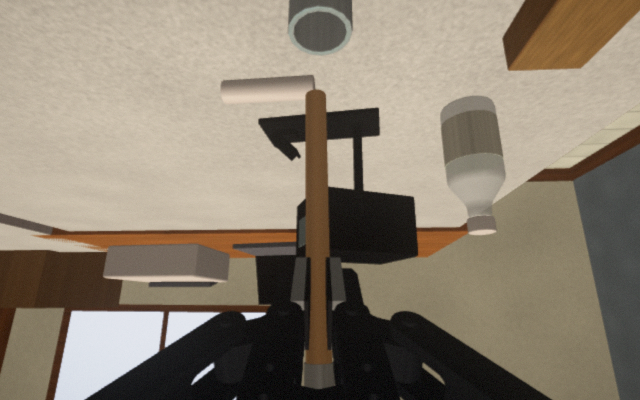

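View pics/top8.png

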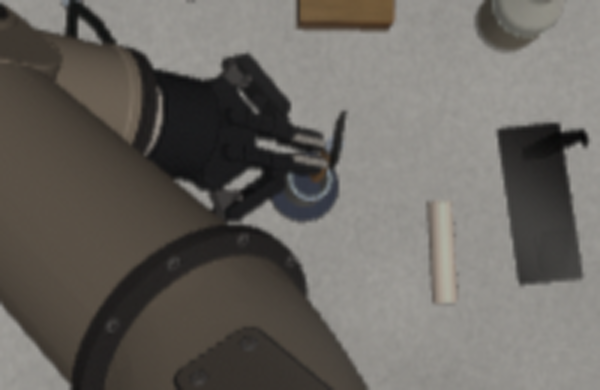

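{"op": "step_arm", "data": {"motion": [0.127,0.002,0.094,0,0,0.0005,0,0.128,0.002,0.094,0,0,0.0005,0,0.127,0.001,0.095,0,0,0.0005,0,0,0,0,0,0,0,0]}}

```text
t: 11.75
position: [0.5872, -0.0143, 0.1228]
eef_rot: [1.724, 1.586, -0.901]
force: [-0.9, -0.7, 0.4]
opening: 0.083
```

Run:
```python
from p2 import *
log(); go(3,np.array([.5906,.0081,.010]),-95)
im=ctrl.grab_frame('wrist')[:,:,::-1];cv2.imwrite('pics/w9.png',im)
print("cup",*[proj(n,[.5906,.0081,.065]) for n in("wrist",)])
```

```text
t 11.75 q [-0.2345  0.7297 -0.4144  1.7237  0.9071  1.6173 -1.1354] p [ 0.5872 -0.0143  0.1228] z [-0.0724 -0.8156 -0.574 ] x [ 0.0458  0.5722 -0.8188] F [-0.9029 -0.6789  0.3897] op 0.083
foot0 [0.5892 0.0044 0.0367] turn 0.1942349518636495 handle now [ 0.0029 -0.0015  1.    ]
0.053, 0.002, 0.027, -0.0001, -0.0001, 0.0003 | mm 8.9 deg 0.06 dq% 0.1 ik 0.0 0.0
0.054, 0.002, 0.027, -0.0001, -0.0002, 0.0003 | mm 9.1 deg 0.07 dq% 0.1 ik 0.0 0.0
0.053, 0.002, 0.026, -0.0001, -0.0001, 0.0004 | mm 8.9 deg 0.08 dq% 0.1 ik 0.0 0.0
cup [318.5802 133.0371]
```

View pics/w9.png

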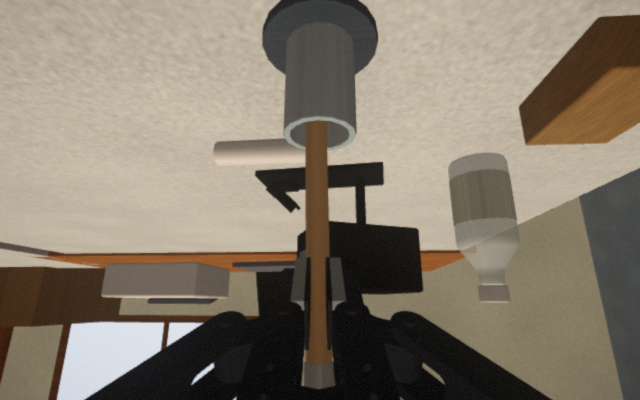

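{"op": "step_arm", "data": {"motion": [0.053,0.002,0.027,0,0,0,0,0.054,0.002,0.027,0,0,0,0,0.053,0.002,0.026,0,0,0,0,0,0,0,0,0,0,0,-0.012,0,0.017,0,0.0165,0,0,-0.012,0,0.017,0,0.0165,0,0,0,0,0,0,0,0,0]}}

```text
t: 12.5
position: [0.5895, -0.0163, 0.0989]
eef_rot: [1.8, 1.648, -0.818]
force: [0.4, 0.6, -0.3]
opening: 0.084
```

Run:
```python
from p2 import *
log();o=ctrl.get_obs();p=o["position"];M=R.from_rotvec(o["eef_rot"]).as_matrix();print("foot",p+M@FT,"dir",M@HT)
im=ctrl.grab_frame('wrist')[:,:,::-1];cv2.imwrite('pics/w10.png',im)
```

```text
t 12.5 q [-0.1798  0.712  -0.4397  1.7483  0.8916  1.516  -1.1282] p [ 0.5895 -0.0163  0.0989] z [-0.0651 -0.751  -0.6571] x [ 0.0582  0.6545 -0.7538] F [ 0.3561  0.5981 -0.3048] op 0.084
foot [0.5928 0.0113 0.0152] dir [-0.0114 -0.106   0.9943]
```

View pics/w10.png

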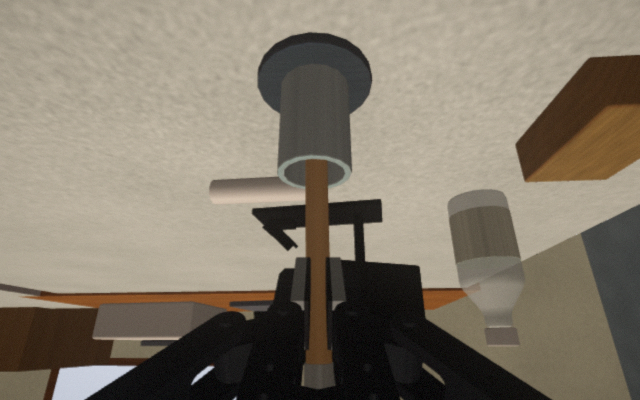

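{"op": "step_arm", "data": {"motion": [0.02,0,0.02,0,0,0,0,0,0,0,0,0,0,1,0,0,0,0,0,0,1,0,0,0,0,0,0,1,0,0,0,0,0,0,1,0,0,0,0,0,0,1,0,0,0,0,0,0,1,0,0,0,0,0,0,1,0,0,0,0,0,0,1]}}

```text
t: 13.45
position: [0.589, -0.0153, 0.0933]
eef_rot: [1.797, 1.651, -0.819]
force: [-0.5, -0.4, -0.5]
opening: 0.997
```

Run:
```python
from p2 import *
log()
im=ctrl.grab_frame('wrist')[:,:,::-1];cv2.imwrite('pics/w11.png',im)
im=ctrl.grab_frame("scene")[60:240,200:440,::-1]; cv2.imwrite(f"pics/s11.png",cv2.resize(im,None,fx=3,fy=3,interpolation=cv2.INTER_CUBIC))
```

```text
t 13.45 q [-0.1824  0.7202 -0.4388  1.7495  0.8942  1.512  -1.1335] p [ 0.589  -0.0153  0.0933] z [-0.065  -0.7515 -0.6565] x [ 0.0554  0.6542 -0.7543] F [-0.4905 -0.4174 -0.5378] op 0.997
```

View pics/w11.png

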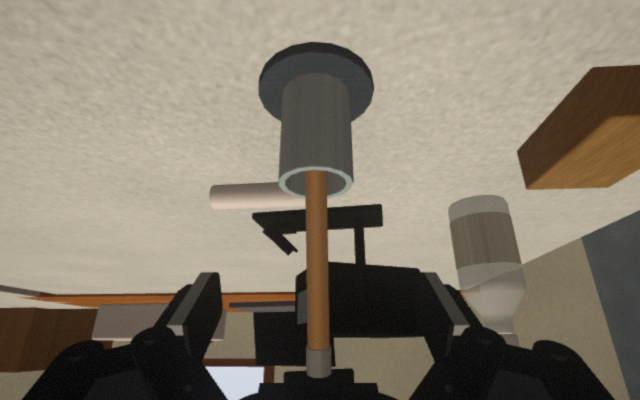

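View pics/s11.png

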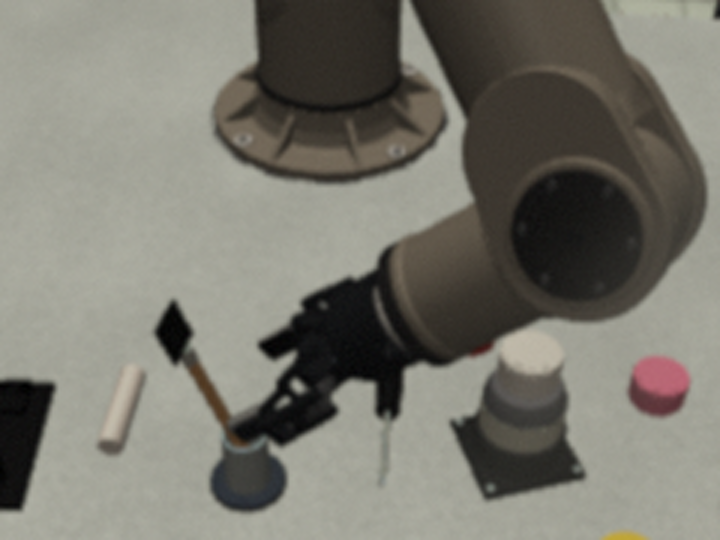

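Run:
```python
from p2 import *
o=ctrl.get_obs();p=o["position"];M=R.from_rotvec(o["eef_rot"]).as_matrix();q=o["joint_pos"]
p1=p-.10*M[:,2]; q1,_,_=ik(p1,M,q);print(p1,q1)
for az in(86,40,0,-30):
    q2=q1;Mt=tool(az);w=R.from_matrix(M.T@Mt).as_rotvec()
    for k in np.linspace(.1,1,10): q2,e,d=ik(p1+(np.array([.527,.24,.25])-p1)*k,M@R.from_rotvec(w*k).as_matrix(),q2)
    q3,e3,d3=ik([.527,.24,.102],tool(az),q2);qs=q3
    for a in range(10,111,10): q3,e4,d4=ik([.527,.24,.102],tool(az+a),q3)
    print(az,q2.round(2),e,d,qs.round(2),e3,d3,q3.round(2),e4,d4)
print("retreat"); 
T=[(p-M[:,2]*s,M) for s in(.02,.05,.09,.12)]
p,M,q=rows(p,M,T,q)
Mt=tool(45);w=R.from_matrix(M.T@Mt).as_rotvec();print(np.degrees(np.linalg.norm(w)))
N=9;p1=p.copy();M1=M.copy();T=[(p1+(np.array([.527,.24,.26])-p1)*k/N,M1@R.from_rotvec(w*k/N).as_matrix()) for k in range(1,N+1)];rows(p,M,T,q)
```

```text
[0.5955 0.0599 0.159 ] [-0.2626  0.6885 -0.4725  1.63    0.8232  1.6594 -1.0958]
86 [ 0.08  0.32 -0.76  1.73  0.23  1.19 -0.81] 3.373468764450282e-07 0.00013852230498072535 [ 0.01  0.47 -0.69  1.88  0.37  0.92 -0.93] 1.1734184677763157e-06 0.000319793383324564 [ 0.29  0.64 -1.12  1.87  0.66  1.07  0.75] 3.5038353666652203e-07 0.00013754269476883455
40 [-0.05  0.28 -0.59  1.74  0.17  1.17 -1.56] 3.070738314212284e-07 0.00011230296504306251 [-0.1   0.44 -0.55  1.89  0.28  0.89 -1.66] 1.0983209797624873e-06 0.00031144702378546715 [ 0.2   0.57 -0.97  1.87  0.56  1.    0.03] 3.575607750515076e-07 0.00014455805811961384
0 [-0.17  0.26 -0.45  1.75  0.12  1.16 -2.22] 4.1674947966333367e-07 0.00015205176116640014 [-0.21  0.41 -0.41  1.9   0.21  0.88 -2.3 ] 1.0392873545271635e-06 0.00030025659206008487 [ 0.11  0.51 -0.84  1.88  0.46  0.96 -0.59] 3.6047945711287444e-07 0.00015218493950337406
-30 [-0.26  0.25 -0.33  1.75  0.09  1.15 -2.71] 5.493834059685058e-07 0.00021857102447813976 [-0.36  0.39 -0.22  1.91  0.11  0.86 -2.73] 1.5281060029455886e-06 0.0006484880764062897 [-0.04  0.45 -0.63  1.89
[... 385 characters left out ...]
eg 6.95 dq% 0.35 ik 0.0 0.0
0.035, -0.069, -0.126, 0.0106, 0.0289, 0.0232 | mm 22.2 deg 6.94 dq% 0.34 ik 0.0 0.0
0.041, -0.075, -0.121, 0.0105, 0.029, 0.0233 | mm 22.2 deg 6.96 dq% 0.34 ik 0.0 0.0
0.046, -0.082, -0.114, 0.0105, 0.0289, 0.0232 | mm 22.2 deg 6.93 dq% 0.33 ik 0.0 0.0
0.05, -0.09, -0.106, 0.0106, 0.029, 0.0232 | mm 22.2 deg 6.95 dq% 0.34 ik 0.0 0.0
0.052, -0.097, -0.099, 0.0105, 0.029, 0.0232 | mm 22.2 deg 6.95 dq% 0.36 ik 0.0 0.0
0.053, -0.103, -0.091, 0.0106, 0.0289, 0.0233 | mm 22.1 deg 6.95 dq% 0.37 ik 0.0 0.0
0.054, -0.111, -0.082, 0.0105, 0.029, 0.0232 | mm 22.2 deg 6.95 dq% 0.39 ik 0.0 0.0
0.052, -0.117, -0.074, 0.0105, 0.0289, 0.0232 | mm 22.2 deg 6.93 dq% 0.4 ik 0.0 0.0
```

{"op": "step_arm", "data": {"motion": [0,0,-0.133,0,0,0,1,0,0,-0.2,0,0,0,1,0,0,-0.267,0,0,0,1,0,0,-0.2,0,0,0,1,0.028,-0.062,-0.131,0.0105,0.029,0.0232,1,0.035,-0.069,-0.126,0.0105,0.029,0.0232,1,0.041,-0.075,-0.121,0.0105,0.029,0.0232,1,0.046,-0.082,-0.114,0.0105,0.029,0.0232,1,0.05,-0.09,-0.106,0.0105,0.029,0.0232,1]}}

```text
t: 14.45
position: [0.5578, 0.1689, 0.2226]
eef_rot: [2.45, 1.468, -0.404]
force: [-0.4, 0.6, -1.3]
opening: 1.006
```

{"op": "step_arm", "data": {"motion": [0.052,-0.097,-0.099,0.0105,0.029,0.0232,1,0.053,-0.103,-0.091,0.0105,0.029,0.0232,1,0.054,-0.111,-0.082,0.0105,0.029,0.0232,1,0.052,-0.117,-0.074,0.0105,0.029,0.0232,1,0,0,0,0,0,0,1]}}

```text
t: 14.95
position: [0.526, 0.2415, 0.2631]
eef_rot: [-2.901, -1.202, -0.01]
force: [-1.2, -0.2, -0.5]
opening: 1.001
```

Run:
```python
from p2 import *
log()
im=ctrl.grab_frame('wrist')[:,:,::-1];cv2.imwrite('pics/w12.png',im)
im=ctrl.grab_frame("scene")[60:240,200:440,::-1]; cv2.imwrite(f"pics/s12.png",cv2.resize(im,None,fx=3,fy=3,interpolation=cv2.INTER_CUBIC))
print(proj("wrist",[.527,.24,.1255]))
for r in ctrl.silhouettes("wrist","cap"): print(r["score"],r["rect"])
```

```text
t 14.95 q [-0.0261  0.2722 -0.6216  1.7289  0.1698  1.1878 -1.4779] p [0.526  0.2415 0.2631] z [ 0.0056  0.0038 -1.    ] x [0.7067 0.7074 0.0066] F [-1.2367 -0.25   -0.4737] op 1.001
[317.9968 184.9896]
0.97 [165.7, 112.7, 216.5, 157.1]
0.88 [252.4, 239.5, 290.5, 285.7]
0.85 [291.3, 152.3, 348.8, 210.9]
0.84 [318.9, 1.8, 368.2, 54.8]
```

View pics/w12.png

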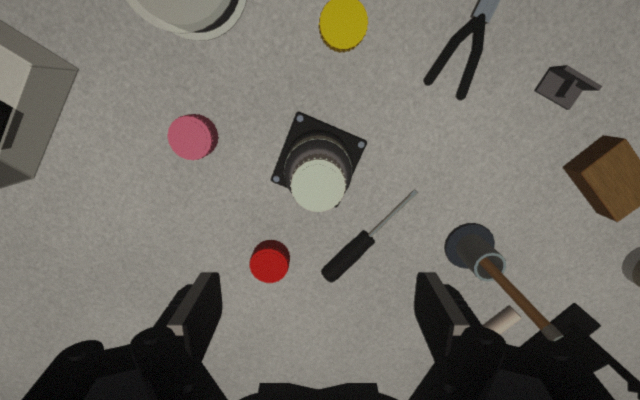

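View pics/s12.png

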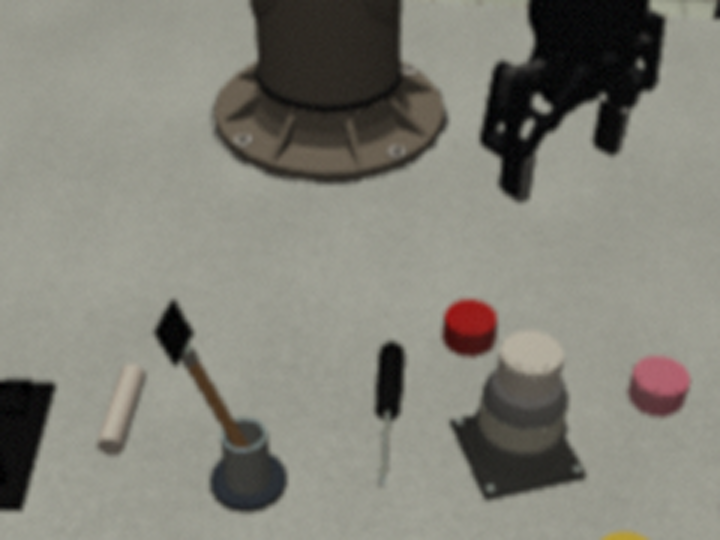

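Run:
```python
from p2 import *
im=cv2.imread("pics/w12.png");hsv=cv2.cvtColor(im,cv2.COLOR_BGR2HSV)
m=((hsv[:,:,2]>150)&(np.arange(400)[:,None]>140)&(np.arange(400)[:,None]<230)&(np.arange(640)[None]>280)&(np.arange(640)[None]<355)).astype(np.uint8)
n,l,s,c=cv2.connectedComponentsWithStats(m);i=1+s[1:,4].argmax();print(s[i],c[i])
pts=np.argwhere(l==i)[:,::-1].astype(np.float32);(cx,cy),r=cv2.minEnclosingCircle(pts);print(cx,cy,r,atz("wrist",c[i],.1255),atz("wrist",(cx,cy),.1255))
B=np.array([.527,.240])
delta(np.r_[B,.16],tool(45)); delta(np.r_[B,.099],tool(45))
```

```text
[ 291  160   55   53 2211] [317.6282 185.6264]
317.8288879394531 186.26644897460938 27.265579223632812 [0.5264 0.2399 0.1255] [0.5261 0.2393 0.1255]
shift units [ 0.0015 -0.0011  0.6686] |mm| 100.28399976604676 turn units [0.0004 0.0001 0.001 ] deg 0.19694329580495823
shift units [ 0.0017 -0.0016  1.0752] |mm| 161.28393430824553 turn units [0.0004 0.0001 0.001 ] deg 0.19694329580495823
```

{"op": "step_arm", "data": {"motion": [0,0,0.2,0.0004,0.0001,0.001,1,0,0,0.25,0,0,0,1,0,0,0.25,0,0,0,1,0,0,0.15,0,0,0,1,0,0,0.1,0,0,0,1,0,0,0,0,0,0,1,0,0,0,0,0,0,1]}}

```text
t: 15.8
position: [0.5273, 0.2406, 0.118]
eef_rot: [-2.902, -1.2, -0.001]
force: [0.2, 0.5, -0.2]
opening: 0.999
```

Run:
```python
from p2 import *
log()
B=np.array([.5266,.2398]); delta(np.r_[B,.099],tool(45))
im=ctrl.grab_frame('wrist')[:,:,::-1];cv2.imwrite('pics/w13.png',im)
print(proj("wrist",np.r_[B,.1255]))
```

```text
t 15.8 q [-0.0739  0.4216 -0.5818  1.8751  0.2835  0.9265 -1.5741] p [0.5273 0.2406 0.118 ] z [ 0.0002  0.0017 -1.    ] x [0.708  0.7062 0.0013] F [ 0.2368  0.4892 -0.1779] op 0.999
shift units [-0.0073  0.0009  0.1265] |mm| 19.006157406897685 turn units [-0.0003 -0.0004 -0.0004] deg 0.11869804897001861
[318.6004 258.2046]
```

View pics/w13.png

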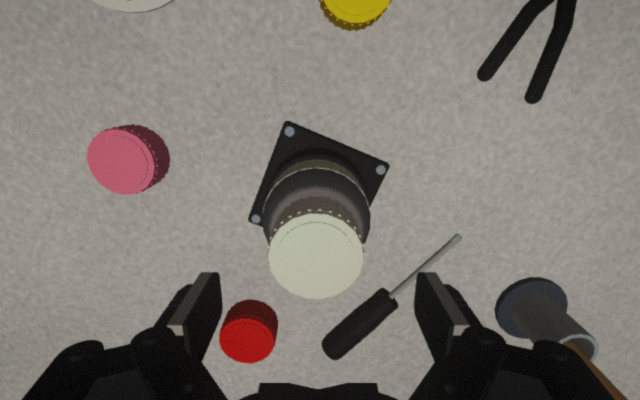

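{"op": "step_arm", "data": {"motion": [-0.004,-0.004,0.065,0,0,0,1,-0.004,-0.003,0.062,0,0,0,1,0,0,0,0,0,0,1,0,0,0,0,0,0,0,0,0,0,0,0,0,0,0,0,0,0,0,0,0,0,0,0,0,0,0,0,0,0,0,0,0,0,0,0,0,0,0,0,0,0,0,0,0,0,0,0,0], "force": 100}}

```text
t: 16.85
position: [0.5254, 0.2401, 0.0985]
eef_rot: [-2.902, -1.199, -0.002]
force: [0.1, 0.0, -0.2]
opening: -0.002
```

Run:
```python
from p2 import *
log();print(ctrl.get_obs()["ft_torque"])
im=ctrl.grab_frame('wrist')[:,:,::-1];cv2.imwrite('pics/w14.png',im)
```

```text
t 16.85 q [-0.0829  0.4425 -0.5729  1.8947  0.302   0.8893 -1.5917] p [0.5254 0.2401 0.0985] z [ 0.0005  0.0017 -1.    ] x [0.7086 0.7056 0.0015] F [ 0.1186  0.0211 -0.2439] op -0.002
[-0.0499  0.0411  0.0091]
```

View pics/w14.png

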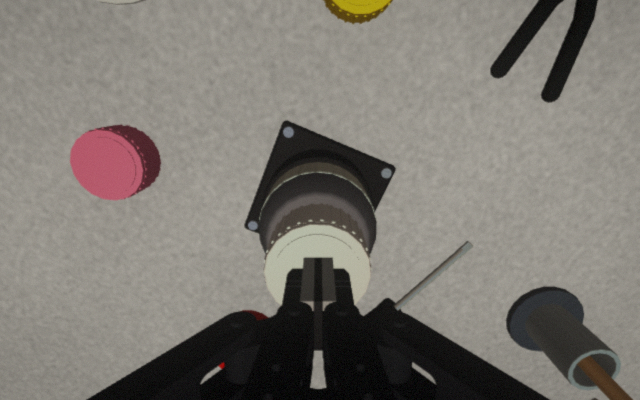

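Run:
```python
from p2 import *
o=ctrl.get_obs();p=o["position"]
x0,y0=330,120
im=ctrl.grab_frame("scene")[y0:y0+120,x0:x0+110,::-1]; im=cv2.resize(im,None,fx=5,fy=5,interpolation=cv2.INTER_CUBIC)
for z in(0,.02,.04):
    u=proj("scene",p+[0,0,z]); print(u); cv2.circle(im,tuple(int(v) for v in ((u-[x0,y0])*5)),4,(0,0,255),1)
cv2.imwrite("pics/s15.png",im)
im=cv2.imread("pics/w14.png")[200:400,220:420];im=cv2.resize(im,None,fx=3,fy=3,interpolation=cv2.INTER_CUBIC)
for x in(0,.011):
  for z in(0,-.019,-.04):
    M=R.from_rotvec(o["eef_rot"]).as_matrix();u=proj("wrist",p+M@[x,0,z]);print(x,z,u)
cv2.imwrite("pics/w14c.png",im)
```

```text
[375.8618 184.4719]
[376.7759 178.8031]
[377.7185 172.9582]
0 0 [318.6936 250.2204]
0 -0.019 [318.8123 267.1023]
0 -0.04 [318.9762 290.4098]
0.011 0 [318.7132 232.0834]
0.011 -0.019 [318.8366 247.3846]
0.011 -0.04 [319.0077 268.6111]
```

View pics/s15.png

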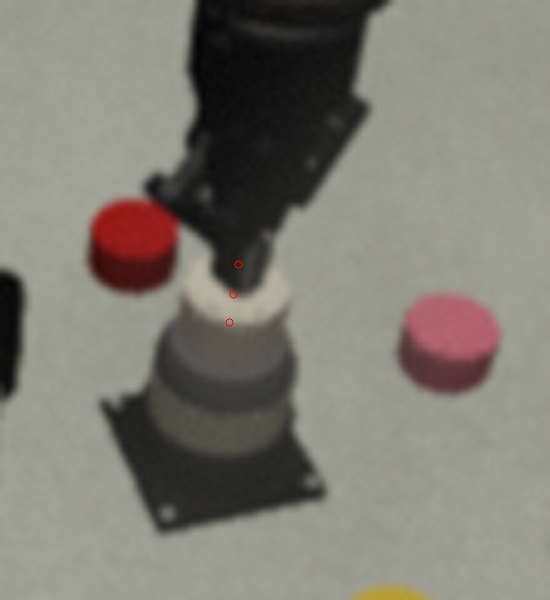

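View pics/w14c.png

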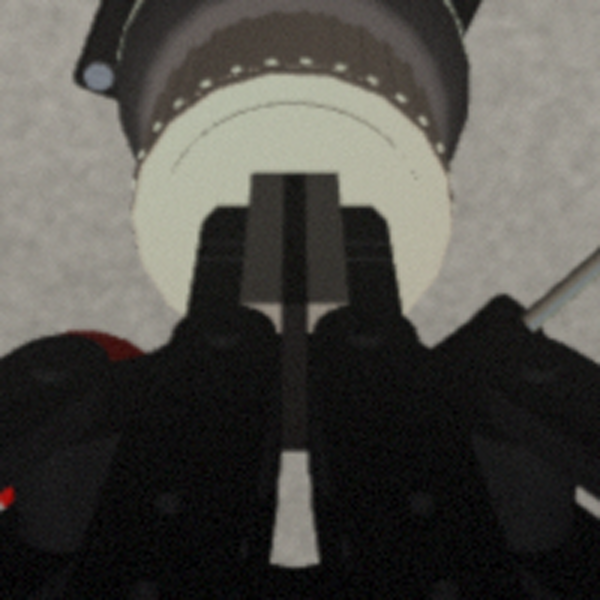

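{"op": "step_arm", "data": {"motion": [0,0,-0.1,0,0,0,1,0.005,0,0,0,0,0,1,0,0,0,0,0,0,1,0,0,0,0,0,0,1,0,0,0,0,0,0,1,0,0,0,0,0,0,1,0,0,0,0,0,0,1,0,0,0.1,0,0,0,1,0,0,0.1,0,0,0,1,0,0,0,0,0,0,1]}}

```text
t: 17.95
position: [0.5244, 0.2398, 0.0807]
eef_rot: [-2.902, -1.199, 0.005]
force: [0.9, 0.7, 0.4]
opening: 0.999
```

Run:
```python
from p2 import *
log()
B=np.array([.5266,.2398]); delta(np.r_[B,.069],tool(45))
im=ctrl.grab_frame('wrist')[:,:,::-1];cv2.imwrite('pics/w16.png',im)
print(proj("wrist",np.r_[B,.1255]))
```

```text
t 17.95 q [-0.0923  0.466  -0.5635  1.9062  0.3191  0.8617 -1.606 ] p [0.5244 0.2398 0.0807] z [-0.0032  0.0001 -1.    ] x [ 0.7085  0.7057 -0.0022] F [0.9165 0.7278 0.3981] op 0.999
shift units [0.0107 0.0103 0.0778] |mm| 11.87582846031885 turn units [-0.0008  0.0007 -0.0006] deg 0.21647791029969832
[322.1589 293.3901]
```

View pics/w16.png

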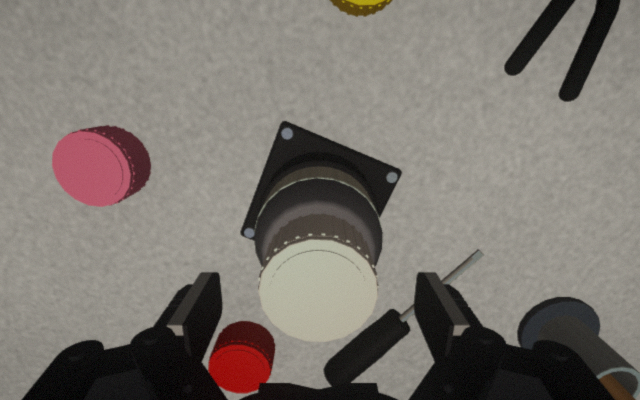

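{"op": "step_arm", "data": {"motion": [0.009,0,0.04,-0.0008,0.0007,0,1,0.009,0,0.04,0,0,0,1,0,0,0,0,0,0,1,0,0,0,0,0,0,0,0,0,0,0,0,0,0,0,0,0,0,0,0,0,0,0,0,0,0,0,0,0,0,0,0,0,0,0,0,0,0,0,0,0,0,0,0,0,0,0,0,0], "force": 60}}

```text
t: 19.0
position: [0.5279, 0.2426, 0.0716]
eef_rot: [2.904, 1.199, 0.007]
force: [-1.1, 0.1, 4.2]
opening: 0.591
```

Run:
```python
from p2 import *
log();print(ctrl.get_obs()["ft_torque"])
im=ctrl.grab_frame('wrist')[:,:,::-1];cv2.imwrite('pics/w17.png',im)
x0,y0=330,120
im=ctrl.grab_frame("scene")[y0:y0+120,x0:x0+110,::-1]; im=cv2.resize(im,None,fx=5,fy=5,interpolation=cv2.INTER_CUBIC);cv2.imwrite("pics/s17.png",im)
```

```text
t 19.0 q [-0.1024  0.4799 -0.556   1.9082  0.3343  0.8412 -1.6201] p [0.5279 0.2426 0.0716] z [ 0.004   0.0016 -1.    ] x [0.7086 0.7056 0.0039] F [-1.1318  0.0528  4.1594] op 0.591
[ 0.0517  0.2715 -0.0058]
```

View pics/w17.png

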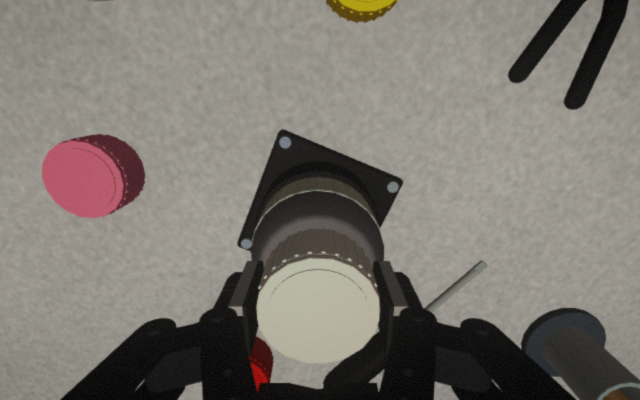

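View pics/s17.png

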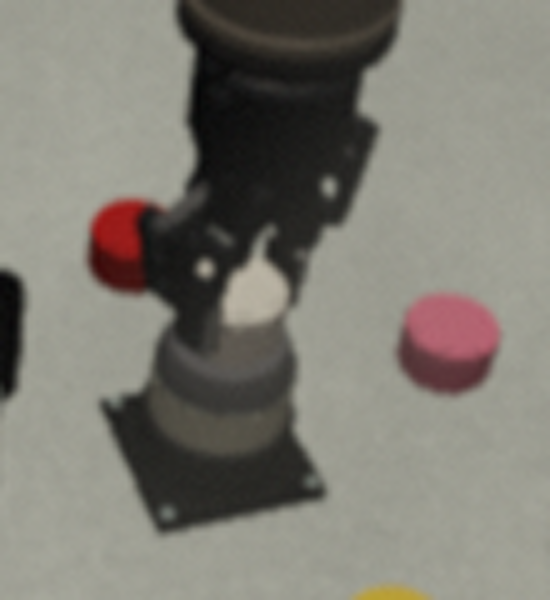

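Run:
```python
from p2 import *
o=ctrl.get_obs();p=o["position"];M=R.from_rotvec(o["eef_rot"]).as_matrix()
im=cv2.imread("pics/s17.png")
for r in (.027,.034):
  for z in(.09,.0955,.1,.105,.11):
    u=(proj("scene",np.r_[.527,.2405,0]+[0,0,z]+r*np.array([.7071,-.7071,0])+[0.008,.008,0])-[330,120])*5;print(r,z,u); cv2.circle(im,tuple(int(v) for v in u),2,(0,0,255),-1)
cv2.imwrite("pics/s17b.png",cv2.resize(im[220:420,120:320],None,fx=3,fy=3,interpolation=cv2.INTER_CUBIC))
w=cv2.imread("pics/w17.png")[220:400,200:440];cv2.imwrite("pics/w17c.png",cv2.resize(w,None,fx=3.2,fy=3.2,interpolation=cv2.INTER_CUBIC))
for x in(.011,-.011):
  for z in(-.02,-.03,-.035,-.04,-.045): print(x,z,proj("wrist",p+M@[x,-.026,z]),proj("wrist",p+M@[x,.026,z]))
print(proj("wrist",[.527,.2405,.1255]))
```

```text
0.027 0.09 [205.1794 373.0885]
0.027 0.0955 [206.3374 365.4906]
0.027 0.1 [207.2922 359.2264]
0.027 0.105 [208.3608 352.2152]
0.027 0.11 [209.4377 345.1496]
0.034 0.09 [194.9759 379.4118]
0.034 0.0955 [196.0945 371.8164]
0.034 0.1 [197.0168 365.554 ]
0.034 0.105 [198.0491 358.5446]
0.034 0.11 [199.0894 351.4808]
0.011 -0.02 [265.9384 248.2916] [371.6009 248.26  ]
0.011 -0.03 [262.8431 257.848 ] [374.8408 257.8129]
0.011 -0.035 [261.1519 263.0692] [376.6109 263.0321]
0.011 -0.04 [259.3528 268.6235] [378.4939 268.5843]
0.011 -0.045 [257.4352 274.5437] [380.5009 274.5021]
-0.011 -0.02 [268.0587 287.1018] [369.4035 287.0657]
-0.011 -0.03 [265.2188 298.4718] [372.3774 298.4318]
-0.011 -0.035 [263.673  304.6604] [373.996  304.6183]
-0.011 -0.04 [262.0331 311.2258] [375.7131 311.1813]
-0.011 -0.045 [260.2903 318.2032] [377.538  318.1562]
[321.3498 313.5979]
```

View pics/s17b.png

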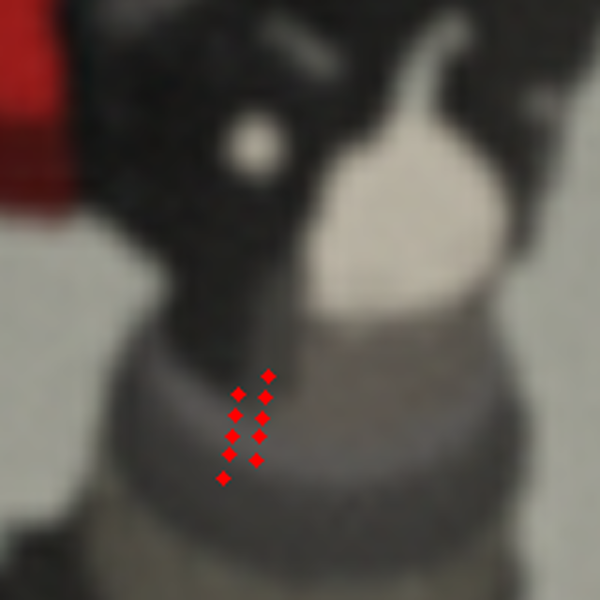

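View pics/w17c.png

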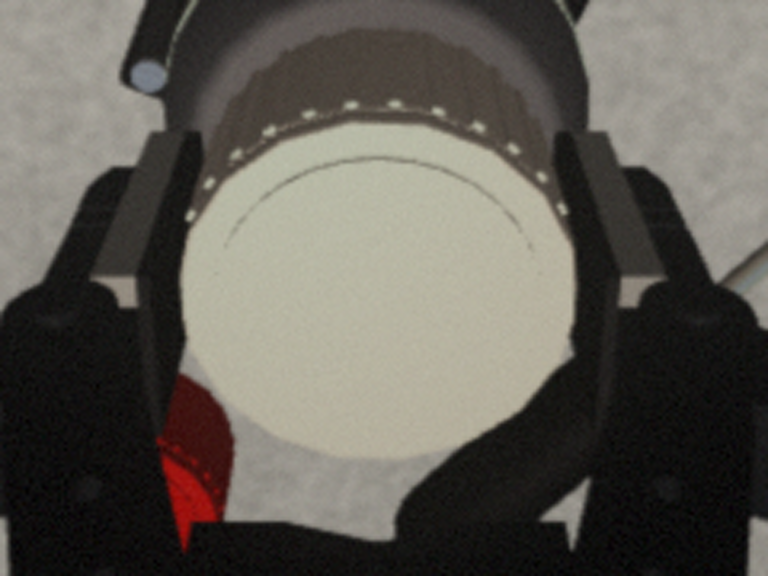

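{"op": "step_arm", "data": {"motion": [0,0,0.027,0,0,0,0,0,0,0.027,0,0,0,0,0,0,0.027,0,0,0,0,0,0,0,0,0,0,0], "force": 80}}

```text
t: 19.5
position: [0.5304, 0.2442, 0.062]
eef_rot: [-2.903, -1.199, -0.016]
force: [-0.9, -0.2, 34.2]
opening: 0.586
```

Run:
```python
from p2 import *
log();print(ctrl.get_obs()["ft_torque"])
im=ctrl.grab_frame('wrist')[220:400,200:440,::-1];cv2.imwrite('pics/w18.png',cv2.resize(im,None,fx=3.2,fy=3.2,interpolation=cv2.INTER_CUBIC))
```

```text
t 19.5 q [-0.1095  0.4935 -0.549   1.9125  0.3478  0.8196 -1.631 ] p [0.5304 0.2442 0.062 ] z [ 0.0093  0.004  -0.9999] x [0.7084 0.7057 0.0094] F [-0.937  -0.2056 34.1519] op 0.586
[0.1987 0.1077 0.1223]
```

View pics/w18.png

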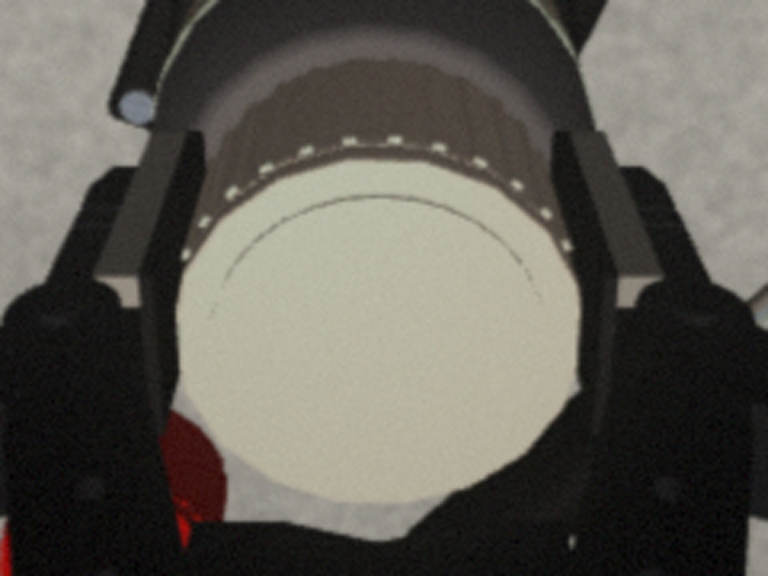

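{"op": "step_arm", "data": {"motion": [-0.015,0,-0.012,0,0,0,0,0,0,0,0,0,-0.03,0,0,0,0,0,0,-0.042,0,0,0,0,0,0,-0.042,0,0,0,0,0,0,-0.042,0,0,0,0,0,0,-0.042,0,0,0,0,0,0,-0.042,0], "force": 100}}

```text
t: 20.25
position: [0.5268, 0.2456, 0.0625]
eef_rot: [-2.249, -2.191, -0.016]
force: [-4.3, 19.2, 9.3]
opening: 0.579
```

Run:
```python
from p2 import *
log();print(ctrl.get_obs()["ft_torque"])
im=ctrl.grab_frame('wrist')[160:400,160:480,::-1];cv2.imwrite('pics/w19.png',cv2.resize(im,None,fx=2.4,fy=2.4,interpolation=cv2.INTER_CUBIC))
```

```text
t 20.25 q [ 0.0219  0.5348 -0.7267  1.9098  0.4597  0.8592 -0.9663] p [0.5268 0.2456 0.0625] z [ 0.0063  0.008  -0.9999] x [0.026  0.9996 0.0081] F [-4.3348 19.1624  9.2771] op 0.579
[ 4.2473  0.9588 -0.2855]
```

View pics/w19.png

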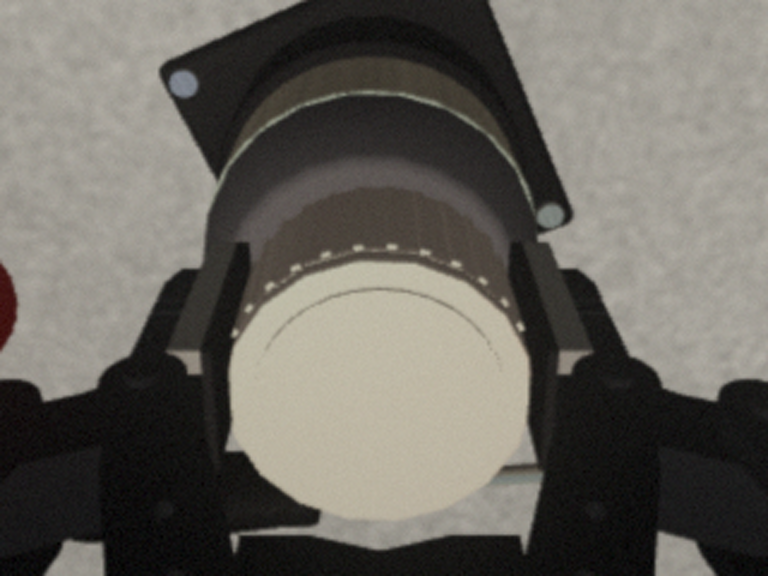

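Run:
```python
from p2 import *
o=ctrl.get_obs();p=o["position"];M=R.from_rotvec(o["eef_rot"]).as_matrix()
for z in (.12,.13):
  P=atz("wrist",(318,322.5),z);print(P,M.T@(P-p))
im=cv2.imread("pics/w18.png"); 
# earlier pictures: cap centre px 
for nm in("w17c","w18","w19"):
    g=cv2.imread(f"pics/{nm}.png");m=(g.min(2)>150).astype(np.uint8);n,l,s,c=cv2.connectedComponentsWithStats(m);i=1+s[1:,4].argmax();print(nm,s[i],c[i])
```

```text
[0.527  0.2415 0.12  ] [-0.0036  0.0009 -0.0576]
[0.5271 0.2492 0.13  ] [ 0.0042  0.0009 -0.0676]
w17c [   184    125    388    334 100252] [377.0246 292.9029]
w18 [   179    162    399    341 105450] [377.1993 333.6481]
w19 [  231   263   296   265 59968] [379.3715 392.8205]
```

{"op": "step_arm", "data": {"motion": [-0.012,0,0.006,0,0,-0.02,0,-0.012,0,0,0,0,-0.03,0,0,0,0,0,0,-0.04,0,0,0,0,0,0,-0.04,0,0,0,0,0,0,-0.04,0]}}

```text
t: 20.8
position: [0.5241, 0.2451, 0.0622]
eef_rot: [-1.587, -2.708, -0.017]
force: [-21.2, 28.2, 22.9]
opening: 0.583
```

Run:
```python
from p2 import *
log();print(ctrl.get_obs()["ft_torque"])
im=ctrl.grab_frame('wrist')[160:400,160:480,::-1];cv2.imwrite('pics/w20.png',cv2.resize(im,None,fx=2.4,fy=2.4,interpolation=cv2.INTER_CUBIC))
```

```text
t 20.8 q [ 0.1116  0.5744 -0.8505  1.9101  0.5424  0.8943 -0.4977] p [0.5241 0.2451 0.0622] z [ 0.0036  0.0108 -0.9999] x [-0.4887  0.8724  0.0076] F [-21.2035  28.2006  22.8519] op 0.583
[ 5.9472  4.8466 -0.5241]
```

View pics/w20.png

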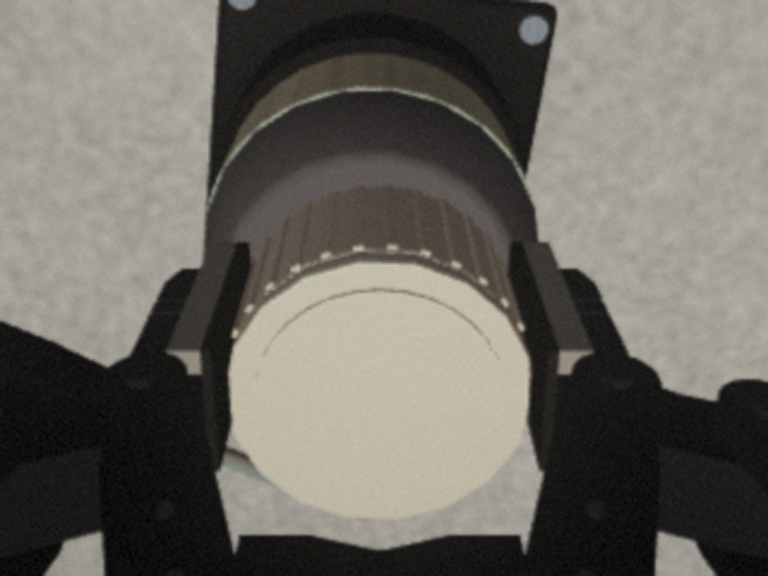

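{"op": "step_arm", "data": {"motion": [0.015,0,0,0,0,-0.02,0,0.015,0,0,0,0,-0.02,0,0,0,0,0,0,0,0]}}

```text
t: 21.15
position: [0.5233, 0.245, 0.0621]
eef_rot: [1.422, 2.8, 0.011]
force: [-12.6, 7.6, 32.5]
opening: 0.585
```

Run:
```python
from p2 import *
log();print(ctrl.get_obs()["ft_torque"])
im=ctrl.grab_frame('wrist')[160:400,160:480,::-1];cv2.imwrite('pics/w21.png',cv2.resize(im,None,fx=2.4,fy=2.4,interpolation=cv2.INTER_CUBIC))
im=ctrl.grab_frame("scene")[60:240,200:440,::-1]; cv2.imwrite(f"pics/s21.png",cv2.resize(im,None,fx=3,fy=3,interpolation=cv2.INTER_CUBIC))
```

```text
t 21.15 q [ 0.1251  0.584  -0.8754  1.9099  0.5654  0.9068 -0.3988] p [0.5233 0.245  0.0621] z [ 0.0046  0.0055 -1.    ] x [-0.5899  0.8075  0.0017] F [-12.5893   7.5709  32.5199] op 0.585
[1.8445 3.2793 0.1572]
```

View pics/w21.png

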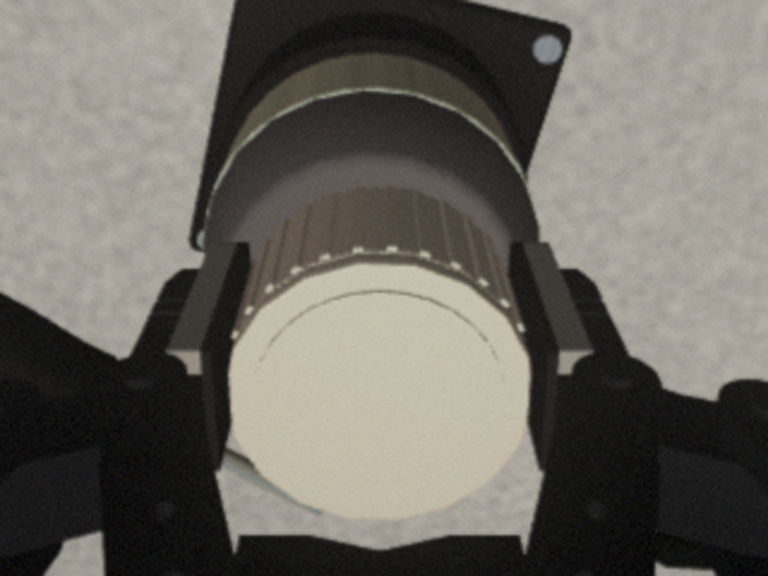

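View pics/s21.png

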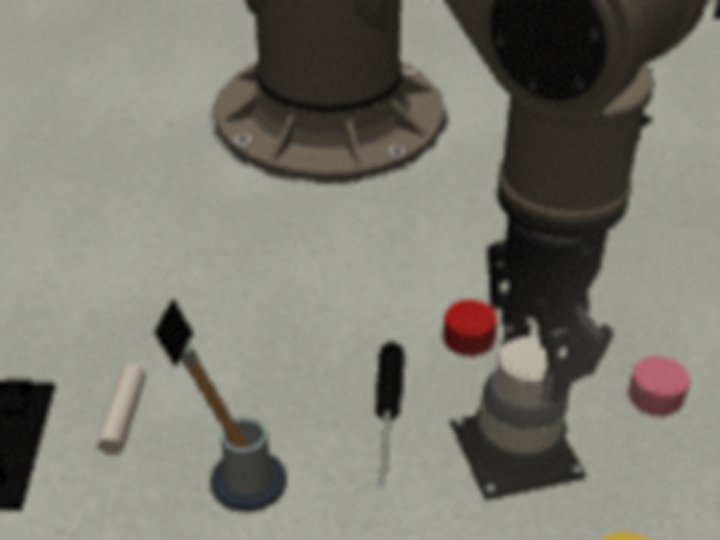

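{"op": "step_arm", "data": {"motion": [0,0,-0.03,0,0,0,0,0,0,-0.03,0,0,0,0,0,0,-0.04,0,0,0,0,0,0,-0.05,0,0,0,0,0,0,0,0,0,0,0]}}

```text
t: 21.75
position: [0.524, 0.2414, 0.0831]
eef_rot: [1.428, 2.795, 0.005]
force: [-0.5, -0.5, 0.3]
opening: 0.578
```

Run:
```python
from p2 import *
log()
im=ctrl.grab_frame('wrist')[160:400,160:480,::-1];cv2.imwrite('pics/w22.png',cv2.resize(im,None,fx=2.4,fy=2.4,interpolation=cv2.INTER_CUBIC))
```

```text
t 21.75 q [ 0.1448  0.5568 -0.8936  1.8966  0.5361  0.9418 -0.3758] p [0.524  0.2414 0.0831] z [ 0.0041  0.0016 -1.    ] x [-0.5862  0.8101 -0.0011] F [-0.4601 -0.4686  0.3123] op 0.578
```

View pics/w22.png

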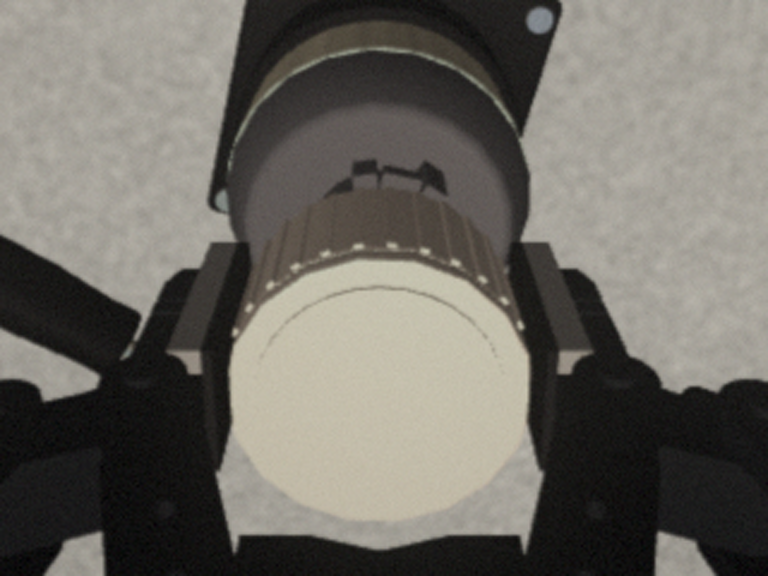

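Cap is free and lifting (neck catches visible at crop (400,180)). Continue up.

{"op": "step_arm", "data": {"motion": [0,0,-0.07,0,0,0,0,0,0,-0.12,0,0,0,0,0,0,-0.14,0,0,0,0,0,0,-0.14,0,0,0,0,0,0,-0.1,0,0,0,0,0,0,-0.06,0,0,0,0,0,0,0,0,0,0,0,0,0,0,0,0,0,0,0,0,0,0,0,0,0]}}

```text
t: 22.7
position: [0.5232, 0.2408, 0.1764]
eef_rot: [1.428, 2.796, 0.003]
force: [-0.0, -0.6, -0.9]
opening: 0.584
```

Run:
```python
from p2 import *
log()
im=ctrl.grab_frame('wrist')[:,:,::-1];cv2.imwrite('pics/w23.png',im)
im=ctrl.grab_frame("scene")[60:300,160:440,::-1]; cv2.imwrite(f"pics/s23.png",cv2.resize(im,None,fx=2.5,fy=2.5,interpolation=cv2.INTER_CUBIC))
for z in(.09,.126,.166,.195,.2):print(z,(proj("scene",[.5266,.2405,z])-[160,60])*2.5)
# spreader lean: project hypothesised
```

```text
t 22.7 q [ 0.2152  0.4496 -0.9707  1.8179  0.417   1.0924 -0.2798] p [0.5232 0.2408 0.1764] z [ 0.0025  0.001  -1.    ] x [-0.5861  0.8102 -0.0007] F [-0.008  -0.5868 -0.8738] op 0.584
0.09 [539.1377 317.9538]
0.126 [543.2646 292.4606]
0.166 [548.1267 262.4257]
0.195 [551.8493 239.4295]
0.2 [552.509  235.3547]
```

View pics/w23.png

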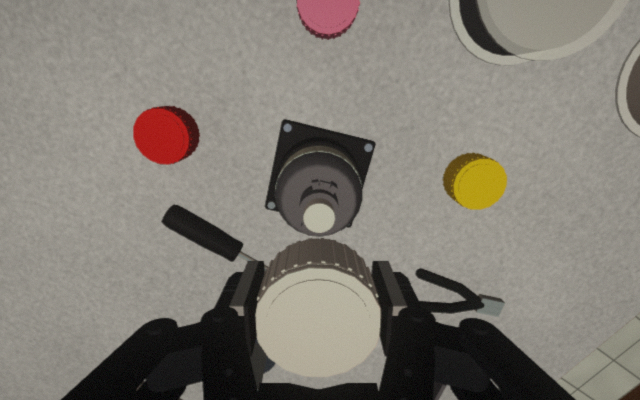

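View pics/s23.png

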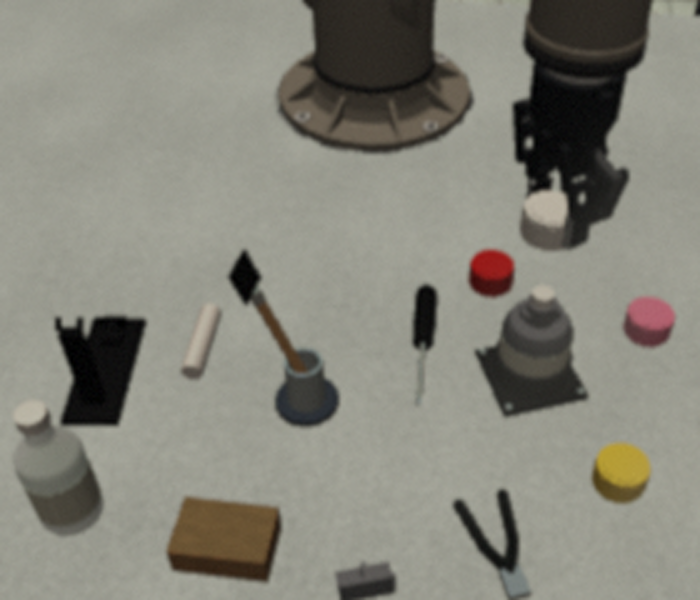

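Run:
```python
from p2 import *
im=ctrl.grab_frame("top")[130:280,210:480,::-1]; cv2.imwrite(f"pics/t24.png",cv2.resize(im,None,fx=2.9,fy=2.9,interpolation=cv2.INTER_CUBIC))
```

```text
(no output)
```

View pics/t24.png

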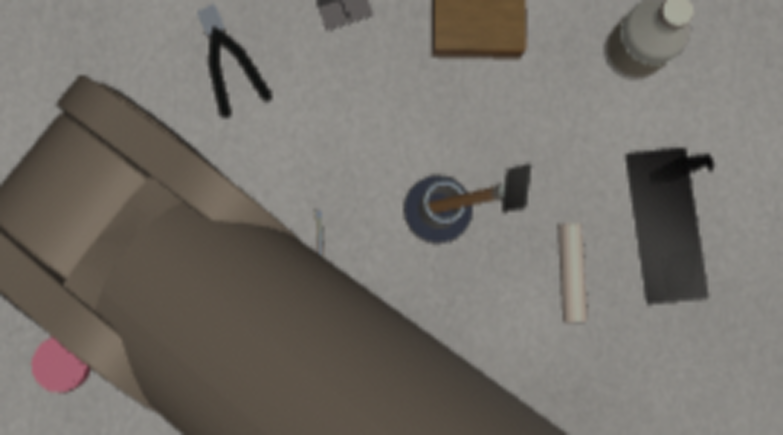

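Run:
```python
from p2 import *
T=lambda x,y:(210+x/2.9-.17,130+y/2.9-.17)
S=lambda x,y:(160+x/2.5-.17,60+y/2.5-.17)
e=tri([("top",T(505,190),None),("scene",S(258,293),None)]);print("paddle root",e)
f=atz("top",T(433,207),.012);print("foot approx",f,"lean",np.arccos(np.clip((e[2]-.012)/.155,-1,1)), "cup", atz("top",T(446,202),.065))
log(); ctrl.close_job()
```

```text
paddle root [ 0.5894 -0.0317  0.1546]
foot approx [0.5921 0.0136 0.012 ] lean 0.4029097686593367 cup [0.5904 0.0069 0.065 ]
t 22.85 q [ 0.2152  0.4496 -0.9709  1.8176  0.4169  1.0925 -0.2797] p [0.5233 0.241  0.1766] z [ 0.0027  0.0012 -1.    ] x [-0.5862  0.8102 -0.0006] F [ 0.0666 -0.1074 -0.0724] op 0.588
the job is handed in; nothing more can be done
```

I did every part of the task and handed the job in at t = 22.85 s. It returned no verdict, so I don't know the official result.

**Spreader:** It stands in the cup handle down and let go. From the pictures it leans about 0.40 rad (limit 0.45), with its foot about 7 mm from the cup's axis. The cup is upright and within about 1 mm of where it started.

**Cap:** I pressed it with about 34 N, turned it about 81° anticlockwise while it was down, and lifted it off. The bare neck shows in the pictures. It is still gripped, level to about 0.2° going by the tool. Its rim is at about z = 0.204 m, worked out from the tool travel. That is about 78 mm above the mouth, and the cap is within a few mm of the bottle axis.

**Other things on the bench:** The bystanders I could see in the last pictures look unmoved. I checked this by eye and did not measure each one.

**What failed or disagreed on the way:**
- **Missed grips:** The first grip on the spreader and the first on the cap both closed on nothing. The pictures show the real fingertips about 3 cm behind the reported TCP, so I went deeper and both second grips held.
- **Side force:** The cap sat about 4 mm off-centre between the pads. This put up to about 35 N of side force on the wrist during the turn. The highest total I read was about 42 N, below the 120 N wrist limit.

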